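# Load the shaker tray and latch it to its stop

## Task

Stand every round brass box upright in the shaker's tray, one to a cell. Then run the carriage all the way home against its stop, drop the latch's wire loop over the hook-shaped keeper on the carriage, and throw the lever over its toggle point so that the carriage is drawn tight and stays locked; leave the hammer, the copper bowl and the polish can alone.

Things in the scene. Friction and masses are not known exactly. Their poses are not given: they have to be found in the camera images.
- shaker: Green vibrating burnishing table fixed to the bench: bed 140 x 575 x 16 mm, steel stop and latch stand, motor housing (150 x 120 mm, 130 mm high) at its +y end. Origin: on the bench under the bed, which runs along its own y from -0.265 to 0.31; housing y 0.31 to 0.43. The carriage slides to its +y. Directions below are in this frame: x across the machine, z up.
- carriage (a joint): Slide of the aluminium carriage (128 x 267 mm plate, top 33 mm above the bench) in m: 0 at the far (-y) loading end, 0.09 at the stop. Starts near 0. About 2.5 N friction holds it where it is left (drive it slowly, 40 to 80 mm/s).
- carriage_post (a point): The carriage's upright handle: 16 mm round steel post with a 20 mm round black cap (top 48 mm above the plate), at the carriage's -y end. This point is on its axis, 30 mm above the plate top. Pinch it from above with the fingers closing across the machine (x), or push it.
- tray (a point): Centre of the tray on the carriage, on its floor (the plate top). Axes parallel to the shaker's. Low black rubber walls, 6 mm high, make 6 cells, 47 x 47 mm inside: 2 across (centres at x -0.036 and 0.036 from this point) by 3 along (y -0.051, 0, 0.051). Walls between cells are 4 mm thick along y, 25 mm along x.
- keeper (a point): Keeper: 16 mm wide steel hook on a riser of that width on the carriage, on the +y side of the tray. Point: foot of the hook's rear (-y) face, on the riser's top (31 mm above the plate); riser top runs 22 mm to -y. Hook wall 18 mm high; lip on it (underside 16 mm, top 21 mm above the point) overhangs 8 mm to -y. The loop's bar must lie on the riser behind (-y of) the wall, under the lip.
- lever_pivot (a point): Pivot of the latch lever, on a fixed stand just past the stop, 73 mm above the bench; its axis is the shaker's x. With the carriage home the keeper point lies 53 mm to -y and 9 mm lower.
- lever (a joint): Lever, rad. 0: fully open, handle up, leaning 5 deg to -y. Handle's angle above +y = 1.658 - value; end stop 1.920, 15 deg below level. Toggle point near 1.6; past it the loop's pull holds it on the stop. Starts at 0.45 to 1.1; must be below 0.15 for the loop to clear the lip. Friction (0.16 N m) holds it where left; throwing it with loop hooked takes up to 12 N at the handle's end.
- lever_end (a point): Point on the lever's axis 90 mm from the pivot, in the middle of the handle's 24 x 44 mm flat steel paddle (7 mm thick; handle ends 112 mm from the pivot; 14 mm wide nearer the pivot). Its y axis runs along the handle away from the pivot.
- loop (a joint): Wire loop on the lever, rad: 0 lies folded against the handle's keeper side, grows as it swings towards the keeper (-y) and down; its direction above +y = 1.958 - lever + loop. Starts at 0 to 0.05. Slight friction: it stays within 30 deg of upright, falls by its weight when leaning more, and follows the lever when folded. About 1.5 with the lever open and the bar on the riser.
- loop_pivot (a point): Pivot of the loop on the lever, 17 mm from the lever's pivot along the handle; axis along the shaker's x.
- loop_bar (a point): Centre of the loop's cross bar: 7 mm round, 44 mm long across the machine, 69 mm from the loop's pivot. Two side wires (6 mm, at 22 mm either side) join it to the pivot. Its y axis runs along the loop away from the pivot.
- loop_tab (a point): Middle of the finger tab beyond the bar: a 20 mm wide, 24 mm long, 4 mm thick plate, 83 mm from the loop's pivot, bent up a little. Pinch it from above across its width (along the shaker's x) to swing the loop about its pivot.
- bail (a joint): Stretch of the sprung loop in m: 0 slack; about 0.003 when hooked and locked (spring 6 N/mm, with 12 N of preload).
- box0: Round lidded brass box: 40 mm across, straight side 30 mm high, low lid with a small knob, 46 mm high in all, 0.1 to 0.2 kg; three to five stand on the bench between robot and machine (absent ones read None from the start). Origin: centre of its underside; z up through the knob. Grip across its diameter 26 to 30 mm above its underside, so that the fingertips clear the tray walls.
- box1: Round lidded brass box: 40 mm across, straight side 30 mm high, low lid with a small knob, 46 mm high in all, 0.1 to 0.2 kg; three to five stand on the bench between robot and machine (absent ones read None from the start). Origin: centre of its underside; z up through the knob. Grip across its diameter 26 to 30 mm above its underside, so that the fingertips clear the tray walls.
- box2: Round lidded brass box: 40 mm across, straight side 30 mm high, low lid with a small knob, 46 mm high in all, 0.1 to 0.2 kg; three to five stand on the bench between robot and machine (absent ones read None from the start). Origin: centre of its underside; z up through the knob. Grip across its diameter 26 to 30 mm above its underside, so that the fingertips clear the tray walls.
- box3: Round lidded brass box: 40 mm across, straight side 30 mm high, low lid with a small knob, 46 mm high in all, 0.1 to 0.2 kg; three to five stand on the bench between robot and machine (absent ones read None from the start). Origin: centre of its underside; z up through the knob. Grip across its diameter 26 to 30 mm above its underside, so that the fingertips clear the tray walls.
- box4: Round lidded brass box: 40 mm across, straight side 30 mm high, low lid with a small knob, 46 mm high in all, 0.1 to 0.2 kg; three to five stand on the bench between robot and machine (absent ones read None from the start). Origin: centre of its underside; z up through the knob. Grip across its diameter 26 to 30 mm above its underside, so that the fingertips clear the tray walls.
- hammer: Bystander: chasing hammer, about 240 mm long, lying on the bench; leave alone.
- copper_bowl: Bystander: copper bowl, 100 mm across, 40 mm high; leave alone.
- polish_can: Bystander: white can, 64 mm across, 110 mm high; leave alone.
Not all that is in view belongs to the job. Leave any black look-alike of the box2 alone. Leave any red look-alike of the box4 alone.

How it is judged (in metres and radians):
On the way, in this order (a step that is already met when the one before it is completed fails the run):
1. every brass box stands in a tray cell (z of box0 in the frame of tray between -0.004 and 0.004 m and x of box0 in the frame of tray between -0.063 and 0.063 m and y of box0 in the frame of tray between -0.08 and 0.08 m and angle between each of box0, box1, box2, box3, box4's own z axis and vertical below 0.12 rad and z of box1 in the frame of tray between -0.004 and 0.004 m and x of box1 in the frame of tray between -0.063 and 0.063 m and y of box1 in the frame of tray between -0.08 and 0.08 m and z of box2 in the frame of tray between -0.004 and 0.004 m and x of box2 in the frame of tray between -0.063 and 0.063 m and y of box2 in the frame of tray between -0.08 and 0.08 m and z of box3 in the frame of tray between -0.004 and 0.004 m and x of box3 in the frame of tray between -0.063 and 0.063 m and y of box3 in the frame of tray between -0.08 and 0.08 m and z of box4 in the frame of tray between -0.004 and 0.004 m and x of box4 in the frame of tray between -0.063 and 0.063 m and y of box4 in the frame of tray between -0.08 and 0.08 m), for 0.2 s.
2. the carriage is home against its stop (value of joint carriage above 0.086 m), for 0.2 s.
3. with the lever still open, the loop's bar lies behind the keeper, under its lip (value of joint carriage above 0.086 m and z of loop_bar in the frame of keeper between -0.003 and 0.014 m and y of loop_bar in the frame of keeper between -0.03 and 0.002 m and value of joint lever below 1.05 rad), for 0.2 s.
4. the lever is past its toggle point with the loop taut (value of joint carriage above 0.086 m and z of loop_bar in the frame of keeper between -0.003 and 0.014 m and y of loop_bar in the frame of keeper between -0.03 and 0.002 m and value of joint lever above 1.8 rad and value of joint bail above 0.0015 m), for 0.2 s.
At the end, for the whole second after the job is handed in: Every box present stands upright (within 0.12 rad) on the floor of the tray (within 4 mm); the carriage is within 4 mm of its stop; the loop's bar is behind the keeper under its lip; the lever reads above 1.80 rad (of 1.92) and the loop is stretched by more than 1.5 mm (all of step 1 and all of step 4); the robot touches nothing.
It fails at once if the hammer is disturbed (moved more than 3 cm) (distance of hammer from where it was at the start of the episode above 0.03 m).
It fails at once if the copper bowl is disturbed (moved more than 3 cm) (distance of copper_bowl from where it was at the start of the episode above 0.03 m).
It fails at once if the polish can is disturbed (moved more than 3 cm) (distance of polish_can from where it was at the start of the episode above 0.03 m).
Of box0, box1, box2, box3, box4 only 3 to 5 are there at a start; the rules pass over those that are not, and their reading is None.
At some moment in a run one of box0, box1, box2, box3, box4 may be knocked a few centimetres aside while the robot is not near it.
Once in a run the grip may slacken for a moment while it holds something.
It also fails if it takes over 210 s, if anything falls off the work surface, if the arm or the gripper's body presses on something with over 40 N, if the wrist force passes 120 N, or if a joint passes its speed limit or range.

## Robot

A 6-joint arm with a two-finger parallel gripper is mounted at the origin on the work surface. World frame = base frame: x ahead of the robot, y to its left, z up, the work surface at z = 0. Lengths are in mm, angles in degrees, forces in N, time in s.
With the tool pointing down it reaches from about 300 to 850 mm from the base axis. Payload 4.2 kg.
Tool frame: the origin (TCP) lies midway between the tips of the shut fingers; the grasp point (between the pads) lies 19 mm behind it; z points along the fingers, y is the direction in which the jaws open and shut (so a half turn about z gives the same grasp; the last joint's range is limited). The gripper opens to 91 mm and grips with 3 to 60 N. Pads are 32 mm wide; open, the fingers measure 118 mm over their backs; the gripper's body (76 mm by 178 mm) begins 60 mm behind the grasp point.
Start: joints at [65.546, 18.312, 89.639, -0, 72.044, -1.146], TCP at [227.516, 528.091, 213.976] pointing down, gripper open.
Joint ranges: [-177.97, 177.97], [-48.28, 115.42], [12.27, 149.76], [-77.06, 257.06], [2.81, 150.46], [-146.56, 146.56]. Speed limits (degrees/s): [147.25, 147.25, 180, 180, 180, 180].

## Interface

Orientations are given as [roll, pitch, yaw] about the fixed x, y, z axes, in that order (R = Rz(yaw) Ry(pitch) Rx(roll)).
In Python, from workcell import * gives the robot as it stands.
- The arm moves only by the tool arm_command, never from a script. Its argument "deltas" is text: rows parted by semicolons, each of 7 numbers parted by spaces: the shift along the tool's x, y, z in mm, then the turn, a rotation vector about the tool's x, y, z in degrees, then the finger opening in mm, from 0 to 91.2. In form: x y z wx wy wz hand; .... A call has 1 to 5 rows; each row shifts and turns the commanded pose from where the row before left it, along the tool's axes as they then stand; what a row does not reach is not made up. A row lasts 1/8 s, in which the tool goes at most 62.5 mm and 10.7 degrees, less where a joint would pass 70% of its speed; a pose out of reach is approached as far as the arm can. A call is refused whole if a number of a shift passes 62.5 or a number of a turn 10.7, either way. A call with a gripper value outside its range is refused whole. The fingers move at their own pace and stop on an object; "force" is the grip in N (left out, the last holds). Time passes only in rows, so rows that do not move let the fingers close. It gives the time, the measured TCP pose, the force and the opening at its end, in the units of the state.
- state(): the state, without advancing time (a new reading comes with each control period).
- grab_frame(name): name is "side" or "top" or "wrist"; returns the picture (384x512x3 uint8, red, green, blue); there is no depth.
- camera_model(name): a dict with "fx", "fy", "cx", "cy" (pixels), "rvec" (rotation vector, rad) and "tvec" (3), from world to camera coordinates, as OpenCV has them; the wrist camera has in their place "mount" (4x4, takes a point from camera to tool coordinates, whose origin is the TCP and whose axes are the flange's). Camera axes: x right, y down, z forward; pixel columns grow to the right and rows downward; lengths in mm; the calibration is good to about 2 mm. A picture is of the moment at which its call begins: read the wrist's pose just before it. camera_model takes no time and is no camera call.
- job_done(): hands the job in, once; it reports no verdict.
The state is a dict: "time_s": time; "qpos": joint angles; "qvel": joint speeds; "effort": joint torques, N m; "ee_pos": TCP position; "ee_rot": TCP orientation; "force": force on the tool from outside, world axes, zero at the start; "torque": the same for the moment, N m; "gripper_width": finger opening in mm.
Only numpy, scipy, OpenCV 4.12 (cv2) and the standard library are available. Lean on these libraries where they do the work, as an engineer would, in place of code of your own. Each camera call takes 0.05 s, during which the arm holds its last target. There are 200 camera calls.

## Working session

There is one attempt and no reset: what is moved stays moved. The work goes in short steps, Python scripts to look and compute and a tool call to move; the robot and the scene stay as the last step left them, time stands still between calls to the robot, and variables do not carry over. Pictures are saved under pics/ and viewed, about 12 in all and at most 16, crops included, and the job is handed in when it is done.

Besides the shell and the picture viewer there is one more tool, called after "Request:" by a JSON object that holds its "name" and its "arguments", one argument or row to a line. arm_command: Moves the arm, as the interface text tells. Its arguments: {"type":"object","properties":{"deltas":{"type":"string"},"force":{"type":"number"}},"required":["deltas"]}

```bash
mkdir -p pics; ls; cat > h.py <<'E'
from workcell import *
import numpy as np, cv2
from scipy.spatial.transform import Rotation as R
def cam(name):
    m=camera_model(name); K=np.array([[m['fx'],0,m['cx']],[0,m['fy'],m['cy']],[0,0,1.]])
    if name=='wrist':
        s=state(); T=np.eye(4); T[:3,:3]=R.from_euler('xyz',s['ee_rot'],degrees=True).as_matrix(); T[:3,3]=s['ee_pos']
        T=T@np.array(m['mount']); Rw=T[:3,:3].T; return K,Rw,-Rw@T[:3,3]
    return K,cv2.Rodrigues(np.array(m['rvec'],float))[0],np.array(m['tvec'],float)
def px2w(c,u,v,z):
    K,Rw,t=c; d=Rw.T@np.linalg.solve(K,[u,v,1.]); o=-Rw.T@t
    return o+d*(z-o[2])/d[2]
def w2px(c,p):
    K,Rw,t=c; q=K@(Rw@np.array(p,float)+t); return q[:2]/q[2]
def snap(name,fn,crop=None,sc=1):
    c=cam(name); im=grab_frame(name); np.save('pics/'+fn+'.npy',im)
    if crop: u0,v0,u1,v1=crop; im=im[v0:v1,u0:u1]
    cv2.imwrite('pics/'+fn+'.png',cv2.resize(im[:,:,::-1],None,fx=sc,fy=sc,interpolation=cv2.INTER_CUBIC)); return c
E
python3 - <<'E'
from h import *
print(state())
for n in('top','side'):
    c=snap(n,n+'0',sc=1.5); print(n,-c[1].T@c[2],c[0][0,0])
print(camera_model('wrist'))
E
```

```text
pics
{'time_s': 0.0, 'qpos': array([ 6.55453746e+01,  1.83529960e+01,  8.97054744e+01, -2.44448608e-03,
        7.20448552e+01, -1.14567159e+00]), 'qvel': array([-0.01688175,  0.07381362, -0.11371763, -0.00654043, -0.02624809,
        0.02436866]), 'effort': array([ 4.55324707e-04, -4.12464416e+01, -2.31979984e+01,  7.26646115e-02,
        4.56305640e-02, -1.52197899e-04]), 'ee_pos': array([227.32250343, 527.60908274, 213.11302242]), 'ee_rot': array([-1.79896649e+02,  2.57674529e-04,  1.56691802e+02]), 'force': array([-1.69161728,  0.17370204, -0.35697562]), 'torque': array([ 0.04276588, -0.04953798, -0.0384497 ]), 'gripper_width': 91.44750400718786}
top [3.76200317e+02 1.01950101e+00 1.48541057e+03] 452.40620729621116
side [427.52814555 837.52680632 646.69341075] 377.3432574552033
{'fx': 298.51883037871465, 'fy': 298.51883037871465, 'cx': 253.7588230502879, 'cy': 192.12114151822976, 'mount': array([[ 3.18384277e-04, -9.69190666e-01, -2.46311494e-01,
         6.89516927e+01],
       [ 9.99999929e-01,  3.57958153e-04, -1.15891655e-04,
         5.58832281e-01],
       [ 2.00490318e-04, -2.46311439e-01,  9.69190711e-01,
        -1.69981298e+02],
       [ 0.00000000e+00,  0.00000000e+00,  0.00000000e+00,
         1.00000000e+00]])}
```

View pics/top0.png

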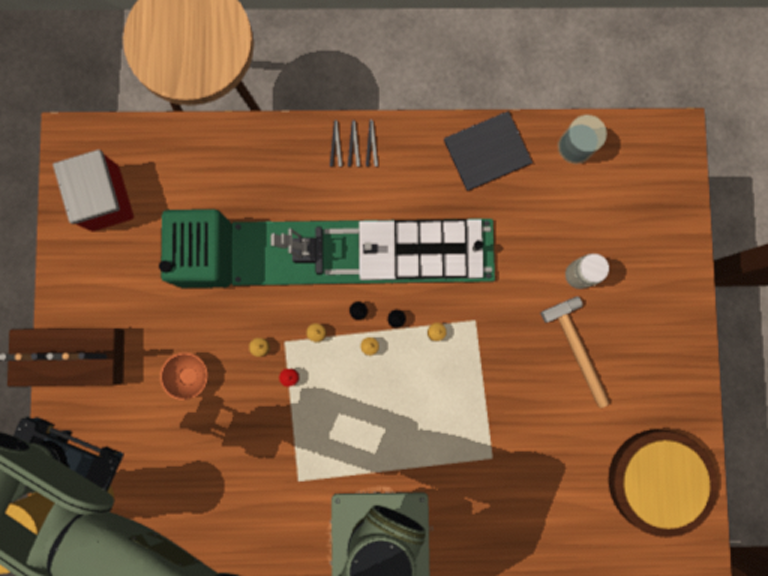

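View pics/side0.png

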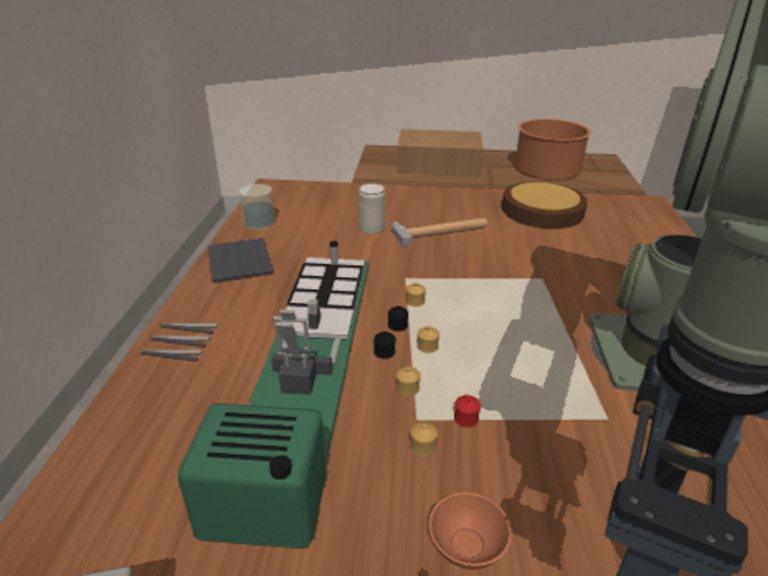

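The brass candidates in the top view (1.5x pixels) are at (258,346), (316,331), (370,345) and (437,331). The look-alikes to avoid are black at (359,310) and (397,318), and red at (289,377). I'll check this choice in a close crop.

```bash
python3 - <<'E'
from h import *
im=np.load('pics/top0.npy')[135:260,100:345]
cv2.imwrite('pics/topc.png',cv2.resize(im[:,:,::-1],None,fx=3.2,fy=3.2,interpolation=cv2.INTER_CUBIC))
c=cam('top'); full=np.load('pics/top0.npy')
hsv=cv2.cvtColor(full,cv2.COLOR_RGB2HSV)
m=((hsv[...,0]>17)&(hsv[...,0]<28)&(hsv[...,1]>120)&(hsv[...,2]>120)).astype(np.uint8)
n,l,s,ce=cv2.connectedComponentsWithStats(m)
for i in range(1,n):
    if s[i,4]>30: print(ce[i],s[i],px2w(c,*ce[i],30))
E
```

```text
[210.20183486 221.59633028] [205 216  12  12 109] [442.8207142  132.92840977  30.        ]
[290.81081081 221.06306306] [285 216  13  11 111] [ 441.27194347 -126.30122527   30.        ]
[246.10909091 230.31818182] [241 225  12  12 110] [413.37584092  17.94022861  30.        ]
[171.9537037  230.97222222] [167 226  11  11 108] [414.34361956 255.31270749  30.        ]
[444.25700038 322.58611431] [ 416  294   57   58 2607] [ 113.25529261 -607.0391439    30.        ]
[ 14.11979167 344.48958333] [  4 336  21  20 192] [ 67.78709565 744.03980463  30.        ]
```

View pics/topc.png

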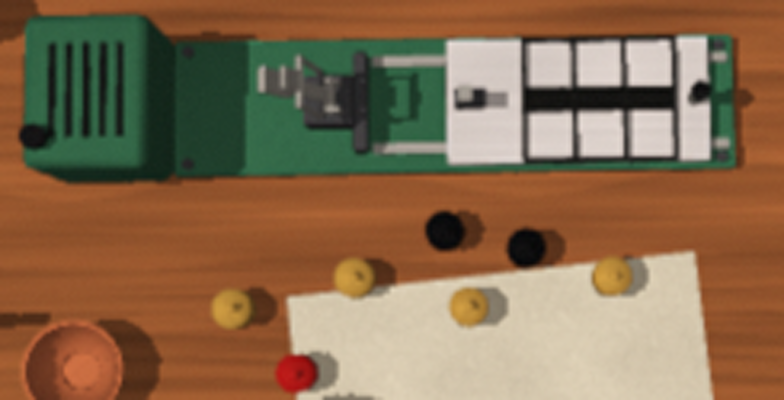

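```bash
python3 - <<'E'
from h import *
c=cam('top')
f=lambda u,v,z:px2w(c,100+(u+.5)/3.2-.5,135+(v+.5)/3.2-.5,z)
for n,u,v,z in [('bedTR',736,36,16),('bedBR',737,167,16),('bedTL',250,40,16),('bedBL',175,176,16),('trayTL',524,38,39),('trayTR',676,36,39),('trayBR',677,159,39),('trayBL',525,161,39),('plateL_T',446,40,33),('plateL_B',446,164,33),('plateRT',711,36,33),('plateRB',712,160,33),('postcap',700,92,81),('keeper',480,98,85),('black1',445,231,30),('black2',526,246,30),('red',296,373,30)]: print(n,f(u,v,z).round(1))
E
```

```text
bedTR [ 688.7 -261.    16. ]
bedBR [ 552.5 -258.3   16. ]
bedTL [689.6 239.8  16. ]
bedBL [549.8 315.5  16. ]
trayTL [684.  -41.2  39. ]
trayTR [ 684.5 -195.8   39. ]
trayBR [ 558.5 -193.8   39. ]
trayBL [558.2 -40.4  39. ]
plateL_T [684.  38.  33.]
plateL_B [556.8  39.2  33. ]
plateRT [ 685.4 -232.4   33. ]
plateRB [ 557.8 -230.1   33. ]
postcap [ 619.3 -212.4   81. ]
keeper [615.   4.  85.]
black1 [489.2  40.9  30. ]
black2 [473.1 -40.5  30. ]
red [349.  190.8  30. ]
```

The four brass boxes are confirmed. The machine lies almost parallel to world y, with the tray centre near (621,-118). I'll turn the tool so the jaws close along world x, then move to a view pose.

Request:
{"name": "arm_command", "arguments": {
  "deltas": "0 0 0 0 0 10.7 91; 0 0 0 0 0 10.7 91; 0 0 0 0 0 10.7 91; 0 0 0 0 0 10.7 80; 0 0 0 0 0 10.7 70",
  "force": 15
}}

```text
time_s: 0.72
ee_pos: [227.4, 527.8, 213.5]
ee_rot: [-180.0, 0.0, 102.8]
force: [0.0, -0.5, 0.3]
gripper_width: 73.5
```

Request:
{"name": "arm_command", "arguments": {
  "deltas": "0 0 0 0 0 10.7 64; 0 0 0 0 0 2.5 64; -48.8 27.3 -8.7 0 0 0 64; -48.8 27.3 -8.7 0 0 0 64; -48.8 27.3 -8.7 0 0 0 64"
}}

```text
time_s: 1.35
ee_pos: [309.8, 380.1, 239.9]
ee_rot: [-180.0, 0.0, 90.0]
force: [1.2, -0.2, -0.3]
gripper_width: 63.9
```

Request:
{"name": "arm_command", "arguments": {
  "deltas": "-48.8 27.3 -8.7 0 0 0 64; -48.8 27.3 -8.7 0 0 0 64; -48.8 27.3 -8.7 0 0 0 64; -48.8 27.3 -8.7 0 0 0 64; -48.8 27.3 -8.7 0 0 0 64"
}}

```text
time_s: 1.98
ee_pos: [446.3, 135.9, 283.6]
ee_rot: [-180.0, -0.0, 90.0]
force: [1.7, 0.4, -0.2]
gripper_width: 64.0
```

Request:
{"name": "arm_command", "arguments": {
  "deltas": "-48.8 27.3 -8.7 0 0 0 64; -48.8 27.3 -8.7 0 0 0 64; 0 0 0 0 0 0 64; 0 0 0 0 0 0 64"
}}

```text
time_s: 2.48
ee_pos: [499.9, 40.2, 300.4]
ee_rot: [-179.9, -0.0, 90.0]
force: [-0.7, 1.0, 0.2]
gripper_width: 63.8
```

```bash
cat >> h.py <<'E'
def brass(name,c=None,minA=60):
    c=c or cam(name); im=grab_frame(name); hsv=cv2.cvtColor(im,cv2.COLOR_RGB2HSV)
    m=((hsv[...,0]>16)&(hsv[...,0]<29)&(hsv[...,1]>110)&(hsv[...,2]>90)).astype(np.uint8)
    m=cv2.morphologyEx(m,cv2.MORPH_OPEN,np.ones((3,3),np.uint8))
    n,l,s,ce=cv2.connectedComponentsWithStats(m)
    return [(ce[i].round(1),s[i].tolist()) for i in range(1,n) if s[i,4]>minA],c,im
E
python3 - <<'E'
from h import *
s=state();print(s['ee_pos'],s['ee_rot'],s['gripper_width'],s['qpos'])
b,c,im=brass('wrist'); cv2.imwrite('pics/w1.png',cv2.resize(im[:,:,::-1],None,fx=1.5,fy=1.5))
for x in b: print(x,px2w(c,*x[0],30))
E
```

```text
[499.89957443  40.23926635 300.3829297 ] [-1.79910413e+02 -3.50896929e-02  8.99575862e+01] 63.814709547576484 [3.26124196e+00 9.10355244e+00 8.96828033e+01 4.06617732e-02
 8.13010624e+01 3.29744790e+00]
(array([193.3,  10.4]), [176, 0, 33, 25, 648]) [420.21358353 245.24098799  30.        ]
(array([216.5,  99.1]), [203, 85, 28, 29, 656]) [447.33700724 133.38247969  30.        ]
(array([199.5, 177.2]), [186, 164, 28, 28, 591]) [418.28377044  21.13909255  30.        ]
(array([127.3, 259.1]), [119, 233, 22, 53, 594]) [ 295.57725021 -113.58502186   30.        ]
(array([380.5, 259.2]), [368, 233, 22, 53, 619]) [ 704.21188982 -113.62782881   30.        ]
(array([344.8, 305. ]), [181, 295, 312, 18, 4496]) [ 652.9421944 -197.9469296   30.       ]
```

View pics/w1.png

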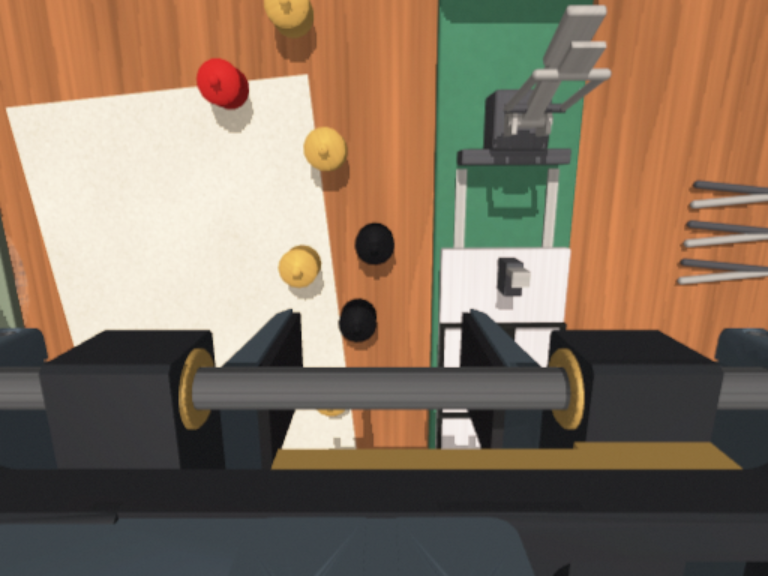

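```bash
python3 - <<'E'
from h import *
c=cam('wrist'); t=cam('top')
print('tcp px',w2px(c,state()['ee_pos']))
for n,u,v,z in [('plateL',441,249,33),('plateR',569,249,33),('bedL',437,160,16),('bedR',579,160,16),('stopL',458,165,50),('k',509,270,70),('red knob',216,82,44),('box133 knob',325,149,43),('box21 knob',298,269,43),('box255 knob',287,5,43),('blk1 knob',375,241,43),('blk2 knob',359,319,43)]: print(n,px2w(c,(u+.5)/1.5-.5,(v+.5)/1.5-.5,z).round(1))
E
```

```text
tcp px [253.16449462 233.98779815]
plateL [559.   39.4  33. ]
plateR [685.1  39.5  33. ]
bedL [554.4 124.3  16. ]
bedR [692.9 124.4  16. ]
stopL [569.5 118.9  50. ]
k [616.8  26.1  70. ]
red knob [354.5 189.3  44. ]
box133 knob [448.7 133.   43. ]
box21 knob [419.   21.2  43. ]
box255 knob [419.9 249.8  43. ]
blk1 knob [494.1  48.7  43. ]
blk2 knob [477.9 -29.9  43. ]
```

Request:
{"name": "arm_command", "arguments": {
  "deltas": "-5 -20.5 50 0 0 0 64; -5 -20.5 50 0 0 0 64; -5 -20.5 50 0 0 0 64; -5 -20.5 50 0 0 0 64; 0 0 0 0 0 0 64"
}}

```text
time_s: 3.15
ee_pos: [413.4, 21.0, 98.4]
ee_rot: [-179.4, -0.0, 90.1]
force: [0.8, -0.5, 0.1]
gripper_width: 63.7
```

```bash
python3 - <<'E'
from h import *
s=state();print(s['ee_pos'],s['ee_rot'],s['gripper_width'])
b,c,im=brass('wrist'); cv2.imwrite('pics/w2.png',cv2.resize(im[:,:,::-1],None,fx=1.5,fy=1.5))
for x in b: print(x,px2w(c,*x[0],33))
p=s['ee_pos']
for dx in(-32,32): print(w2px(c,[p[0]+dx,p[1],p[2]])*1.5)
E
```

```text
[413.36869516  20.9673236   98.40464882] [-1.79431695e+02 -2.04192565e-03  9.00936255e+01] 63.741620534207854
(array([299.8,  56.9]), [274, 27, 53, 61, 2550]) [446.4234114  132.45982455  33.        ]
(array([258.6, 201.9]), [236, 176, 46, 52, 1843]) [417.06333137  22.400177    33.        ]
(array([124.2, 259.5]), [119, 233, 14, 53, 357]) [300.83903939 -30.12767067  33.        ]
(array([380.4, 259.2]), [368, 233, 22, 53, 596]) [521.97681839 -28.30737231  33.        ]
(array([344.9, 305. ]), [182, 295, 311, 18, 4488]) [495.04047597 -73.45378471  33.        ]
[301.0757464  350.53854793]
[458.63421259 351.41800341]
```

View pics/w2.png

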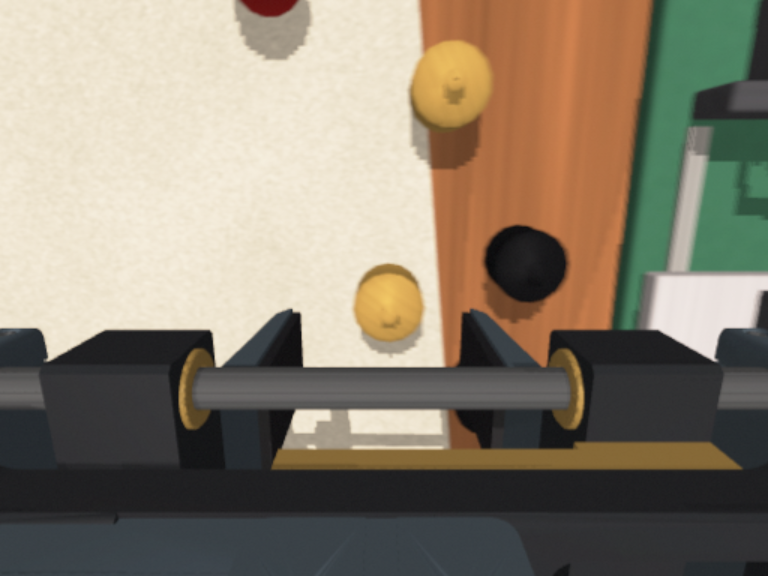

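Request:
{"name": "arm_command", "arguments": {
  "deltas": "0 0 30 0 0 0 64; 0 0 30 0 0 0 64; 0 0 30 0 0 0 64; 0 0 0 0 0 0 64; 0 0 0 0 0 0 64"
}}

```text
time_s: 3.82
ee_pos: [421.3, 20.5, 12.8]
ee_rot: [179.7, -0.0, 90.0]
force: [-0.3, -1.0, 0.1]
gripper_width: 63.9
```

```bash
python3 - <<'E'
from h import *
s=state();print(s['ee_pos'],s['ee_rot'],s['gripper_width'])
b,c,im=brass('wrist'); cv2.imwrite('pics/w3.png',im[60:240,140:380,::-1].repeat(3,0).repeat(3,1))
for x in b: print(x,px2w(c,*x[0],33))
E
```

```text
[421.254622    20.48542357  12.81763534] [ 1.79720503e+02 -1.31866761e-02  9.00259104e+01] 63.88647006925739
(array([304.5,  32. ]), [264, 0, 86, 74, 5274]) [444.5706921  127.26072517  33.        ]
(array([244.6, 225.6]), [210, 201, 69, 44, 2373]) [416.62105839  33.52471426  33.        ]
(array([127.3, 259.1]), [119, 233, 22, 53, 578]) [352.23937631  14.10590298  33.        ]
(array([380.8, 259.6]), [369, 233, 21, 53, 593]) [491.46689192  13.56137466  33.        ]
(array([244.5, 275.5]), [227, 273, 36, 7, 208]) [416.36512512   3.99539429  33.        ]
(array([344.6, 303.3]), [182, 295, 306, 15, 3504]) [473.57908109 -13.80952838  33.        ]
```

View pics/w3.png

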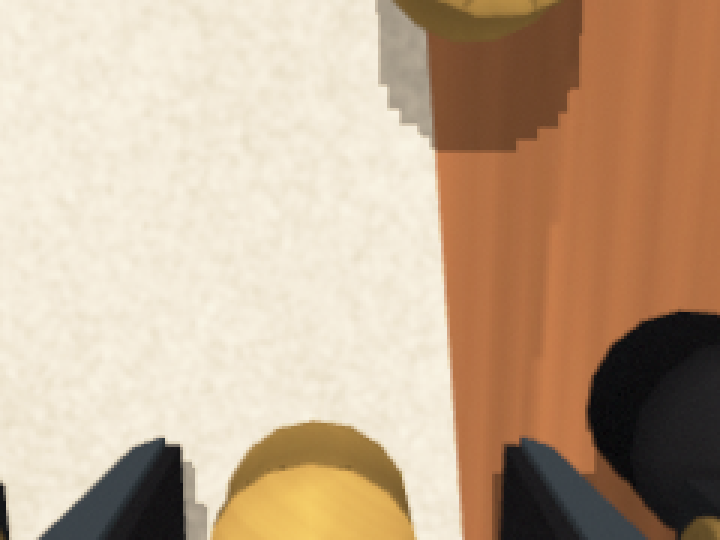

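Request:
{"name": "arm_command", "arguments": {
  "deltas": "0 0 1.5 0 0 0 64; 0 0 0 0 0 0 64"
}}

```text
time_s: 4.12
ee_pos: [418.9, 20.1, 10.0]
ee_rot: [179.9, -0.0, 90.0]
force: [-0.1, 0.5, -0.3]
gripper_width: 63.8
```

```bash
python3 - <<'E'
from h import *
s=state();print(s['ee_pos'],s['ee_rot'])
import copy
c=cam('wrist')
# rays with pose at picture
K=c[0]; m=camera_model('wrist'); T=np.eye(4); T[:3,:3]=R.from_euler('xyz',[179.7205,-.013,90.026],degrees=True).as_matrix(); T[:3,3]=[421.25,20.49,12.82]
T=T@np.array(m['mount']); c=(K,T[:3,:3].T,-T[:3,:3].T@T[:3,3])
print(px2w(c,246.5,200.3,0),px2w(c,246.5,214.7,30))
E
```

```text
[418.90261768  20.11197821  10.04078635] [ 1.79921443e+02 -7.77009051e-03  8.99890751e+01]
[417.04154512  38.18528025   0.        ] [417.6018579   38.62943845  30.        ]
```

Request:
{"name": "arm_command", "arguments": {
  "deltas": "-1 0 0.5 0 0 0 64; 0 0 0 0 0 0 36; 0 0 0 0 0 0 36; 0 0 0 0 0 0 36; 0 0 0 0 0 0 36",
  "force": 25
}}

```text
time_s: 4.75
ee_pos: [418.1, 19.1, 8.9]
ee_rot: [-180.0, -0.0, 90.0]
force: [-1.0, -0.1, 0.7]
gripper_width: 39.4
```

Request:
{"name": "arm_command", "arguments": {
  "deltas": "0 0 -20 0 0 0 36; 0 0 -40 0 0 0 36; 0 0 -40 0 0 0 36; -10 25 -40 0 0 0 36; -29 44 -30 0 0 0 36"
}}

```text
time_s: 5.38
ee_pos: [487.6, -19.5, 180.9]
ee_rot: [179.9, -0.0, 90.1]
force: [1.6, -0.2, -0.5]
gripper_width: 39.0
```

Request:
{"name": "arm_command", "arguments": {
  "deltas": "-29 44 -20 0 0 0 36; -29 44 0 0 0 0 36; -29 40 0 0 0 0 36; -3 5 0 0 0 0 36; 0 0 0 0 0 0 36"
}}

```text
time_s: 6.0
ee_pos: [619.8, -109.7, 198.0]
ee_rot: [-179.9, -0.0, 90.0]
force: [-1.0, -0.1, -1.2]
gripper_width: 39.2
```

```bash
python3 - <<'E'
from h import *
s=state();print(s['ee_pos'],s['ee_rot'],s['gripper_width'])
b,c,im=brass('wrist'); cv2.imwrite('pics/w4.png',cv2.resize(im[:,:,::-1],None,fx=1.5,fy=1.5))
np.savez('w4.npz',K=c[0],R=c[1],t=c[2])
E
```

```text
[ 619.83309024 -109.74696201  197.99882733] [-1.79880267e+02 -4.71347224e-02  8.99749941e+01] 39.2152300759222
```

View pics/w4.png

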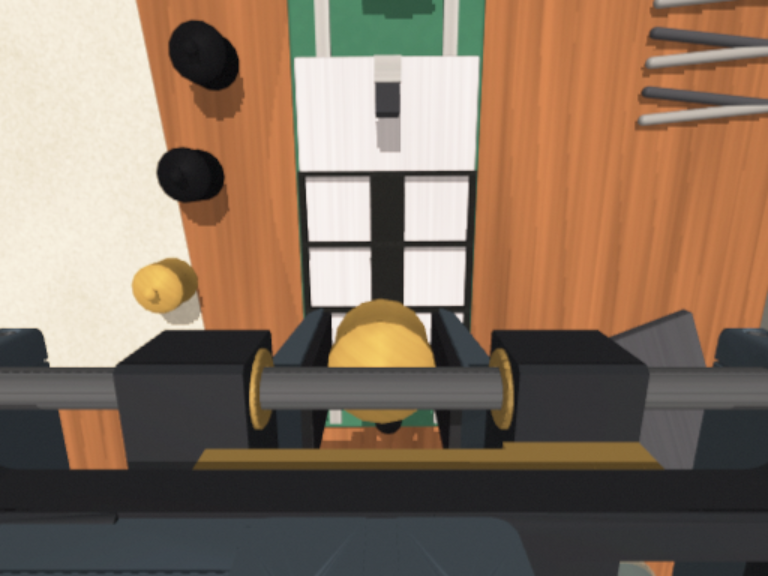

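```bash
python3 - <<'E'
from h import *
d=np.load('w4.npz'); c=(d['K'],d['R'],d['t'])
for n,u,v,z in [('rowwall->ty+25.5',387,244,39),('outer +y wall edge ->+78.5',387,170.5,39),('rowwall2->ty-25.5',387,309.5,39),('plate +y',387,57,33),('strip L v200',371,208,39),('strip R',404,208,39),('strip L2',371.5,275,39),('strip R2',404,275,39),('outerL',302,208,39),('outerR',473.5,208,39),('plateL',293,57,33),('plateR',478.5,57,33),('keeper lip top L',375,95,85),('keeper R',400,95,85),('lip end',387,118,85),('keeper back top',387,83,85),('box-126 knob',152,296,43)]: print(n,px2w(c,(u+.5)/1.5-.5,(v+.5)/1.5-.5,z).round(1))
print(w2px(c,[620,-110,200-9])*1.5)
E
```

```text
rowwall->ty+25.5 [624.4 -89.8  39. ]
outer +y wall edge ->+78.5 [624.2 -37.3  39. ]
rowwall2->ty-25.5 [ 624.6 -140.4   39. ]
plate +y [624.1  37.7  33. ]
strip L v200 [612.7 -63.6  39. ]
strip R [636.6 -63.6  39. ]
strip L2 [ 612.8 -113.3   39. ]
strip R2 [ 637.3 -113.3   39. ]
outerL [562.7 -63.6  39. ]
outerR [687.  -63.6  39. ]
plateL [559.9  37.7  33. ]
plateR [686.5  37.7  33. ]
keeper lip top L [616.5   5.2  85. ]
keeper R [631.2   5.2  85. ]
lip end [623.6  -7.5  85. ]
keeper back top [623.6  11.7  85. ]
box-126 knob [ 447.6 -128.6   43. ]
[380.20820077 345.20736989]
```

Request:
{"name": "arm_command", "arguments": {
  "deltas": "11.2 9.8 35.5 0 0 0 36; 11.2 9.8 35.5 0 0 0 36; 11.2 9.8 35.5 0 0 0 36; 11.2 9.8 35.5 0 0 0 36; 0 0 0 0 0 0 36"
}}

```text
time_s: 6.68
ee_pos: [656.8, -63.3, 54.6]
ee_rot: [-179.6, -0.1, 90.1]
force: [-0.4, -0.1, -0.2]
gripper_width: 39.7
```

Request:
{"name": "arm_command", "arguments": {
  "deltas": "0 0 0 0 0 0 36; 0 0 0 0 0 0 36; 0 0 0 0 0 0 36"
}}

```text
time_s: 7.05
ee_pos: [660.1, -65.6, 58.5]
ee_rot: [179.9, 0.0, 90.0]
force: [0.1, -0.3, -1.1]
gripper_width: 39.6
```

```bash
python3 - <<'E'
from h import *
s=state();print(s['ee_pos'],s['ee_rot'],s['gripper_width'])
c=snap('wrist','w5',(110,40,370,240),3)
np.savez('w5.npz',K=c[0],R=c[1],t=c[2])
E
```

```text
[660.05599745 -65.59423722  58.53114625] [1.79863531e+02 1.28527558e-02 8.99655705e+01] 39.624366316281765
```

View pics/w5.png

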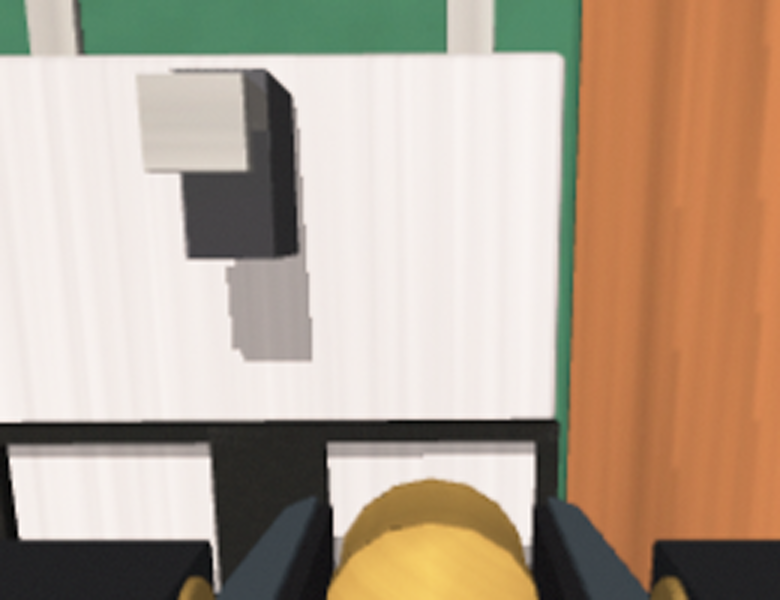

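```bash
python3 - <<'E'
from h import *
d=np.load('w5.npz'); c=(d['K'],d['R'],d['t'])
for n,u,v,z in [('cellL',328,460,39),('cellR',537,460,39),('cell +y inner',430,441,39),('outer wall',430,421,39),('plate+y',430,54,33),('plateR',560,100,33),('box bottom +y',431,480,49),('boxtop left',327,600,79),('boxtop right',538,600,79),('Keeper lip L',138,120,85),('lip R',243,120,85),('lip -y',190,172,85),('lip +y',190,73,85),('riser -y',230,258,64)]: print(n,px2w(c,110+(u+.5)/3-.5,40+(v+.5)/3-.5,z).round(1))
E
```

```text
cellL [637.7 -44.8  39. ]
cellR [683.4 -44.9  39. ]
cell +y inner [660.  -40.6  39. ]
outer wall [660.  -36.1  39. ]
plate+y [660.   38.3  33. ]
plateR [686.6  29.6  33. ]
box bottom +y [660.2 -46.6  49. ]
boxtop left [641.5 -60.5  79. ]
boxtop right [679.4 -60.5  79. ]
Keeper lip L [616.  20.  85.]
lip R [631.8  20.   85. ]
lip -y [623.3  12.5  85. ]
lip +y [624.3  26.6  85. ]
riser -y [624.2  -1.   64. ]
```

Request:
{"name": "arm_command", "arguments": {
  "deltas": "2 0.3 0 0 0 0 36; 0 0 5 0 0 0 36; 0 0 5 0 0 0 36; 0 0 3 0 0 0 36; 0 0 0 0 0 0 36"
}}

```text
time_s: 7.72
ee_pos: [659.7, -63.1, 43.4]
ee_rot: [-179.9, -0.0, 90.0]
force: [0.3, -0.9, -0.8]
gripper_width: 39.5
```

Request:
{"name": "arm_command", "arguments": {
  "deltas": "0 0 0 0 0 0 36; 0 0 0 0 0 0 36"
}}

```text
time_s: 7.98
ee_pos: [660.1, -63.2, 44.1]
ee_rot: [180.0, -0.0, 90.0]
force: [-0.1, -0.4, -1.9]
gripper_width: 39.1
```

Request:
{"name": "arm_command", "arguments": {
  "deltas": "0 0 2 0 0 0 36; 0 0 0 0 0 0 36; 0 0 0 0 0 0 58; 0 0 0 0 0 0 58; 0 0 0 0 0 0 58"
}}

```text
time_s: 8.6
ee_pos: [660.0, -63.2, 42.0]
ee_rot: [180.0, -0.0, 90.0]
force: [0.2, -0.2, -0.3]
gripper_width: 58.2
```

Request:
{"name": "arm_command", "arguments": {
  "deltas": "0 0 -15 0 0 0 58; 0 0 -30 0 0 0 60; -3 -20 -25 0 0 0 64; -20 -50 0 0 0 0 64; -20 -50 0 0 0 0 64"
}}

```text
time_s: 9.22
ee_pos: [539.4, -106.6, 113.4]
ee_rot: [179.9, 0.0, 90.0]
force: [-0.3, 0.3, 0.4]
gripper_width: 63.9
```

Request:
{"name": "arm_command", "arguments": {
  "deltas": "-18 -50 0 0 0 0 64; -3 -43 10 0 0 0 64; 0 0 0 0 0 0 64; 0 0 0 0 0 0 64; 0 0 0 0 0 0 64"
}}

```text
time_s: 9.85
ee_pos: [448.7, -127.3, 102.6]
ee_rot: [179.9, 0.0, 90.0]
force: [-0.5, -0.0, -0.9]
gripper_width: 64.1
```

```bash
cat >> h.py <<'E'
def lid(z=31, near=None):
    s=state(); b,c,im=brass('wrist'); print('tcp',s['ee_pos'].round(1))
    for x,st in b:
        if st[4]>500 and st[1]+st[3]<245: print(x,st,'ctr',px2w(c,*x,z).round(1))
    return c,im
E
python3 - <<'E'
from h import *
c,im=lid(); cv2.imwrite('pics/w6.png',cv2.resize(im[100:250,130:380,::-1],None,fx=3,fy=3))
np.savez('w6.npz',K=c[0],R=c[1],t=c[2])
E
```

```text
tcp [ 448.7 -127.3  102.6]
[248.9 197. ] [226, 172, 46, 50, 1819] ctr [ 445.1 -123.5   31. ]
```

View pics/w6.png

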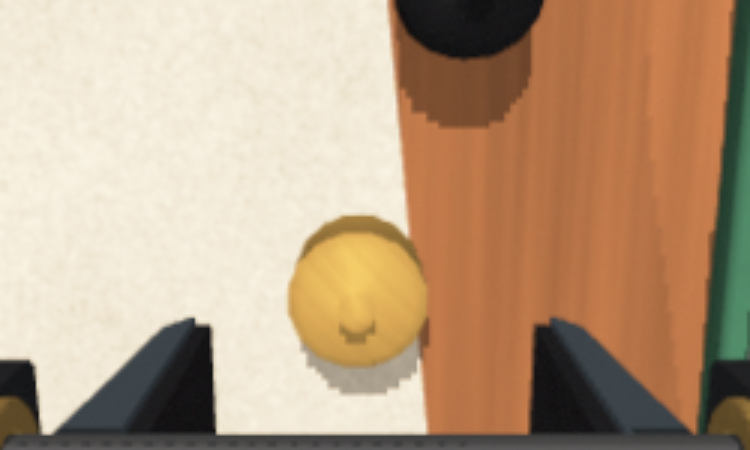

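```bash
cat >> h.py <<'E'
def boxes():
    s=state(); b,c,im=brass('wrist'); print('tcp',s['ee_pos'].round(1))
    for x,st in b:
        u,v,w,h,a=st
        if a>500 and v+h<246:
            lo=px2w(c,u+w/2-.5,v+h-.5,30); hi=px2w(c,u+w/2-.5,v-.5,0); L=px2w(c,u-.5,v+h-w/2,30); Rr=px2w(c,u+w-.5,v+h-w/2,30)
            print(st,'x',((L+Rr)/2)[0].round(1),'w',(Rr-L)[0].round(1),'y lo+20',lo[1].round(1)+20,'hi-20',hi[1].round(1)-20)
    return c,im
E
python3 - <<'E'
from h import *
boxes(); d=np.load('w6.npz'); c=(d['K'],d['R'],d['t'])
print(px2w(c,249.2,199.8,30),px2w(c,249,171.5,0))
E
```

```text
tcp [ 448.4 -127.2  102.4]
[227, 172, 45, 50, 1822] x 444.9 w 37.9 y lo+20 -125.30000000000001 hi-20 -127.2
[ 445.33899478 -126.17518126   30.        ] [ 444.8366383  -107.42779795    0.        ]
```

Request:
{"name": "arm_command", "arguments": {
  "deltas": "0.6 -3 30 0 0 0 64; 0 0 30 0 0 0 64; 0 0 25 0 0 0 64; 0 0 8 0 0 0 64; 0 0 0 0 0 0 64"
}}

```text
time_s: 10.58
ee_pos: [444.3, -126.5, 8.8]
ee_rot: [-180.0, -0.0, 90.0]
force: [-0.8, -0.9, 0.3]
gripper_width: 63.8
```

Request:
{"name": "arm_command", "arguments": {
  "deltas": "0 0 0 0 0 0 64; 0 0 0 0 0 0 36; 0 0 0 0 0 0 36; 0 0 0 0 0 0 36; 0 0 0 0 0 0 36"
}}

```text
time_s: 11.2
ee_pos: [444.2, -126.6, 9.3]
ee_rot: [180.0, 0.0, 90.0]
force: [-0.7, 0.5, 3.7]
gripper_width: 38.9
```

```bash
python3 - <<'E'
from h import *
s=state();print(s['ee_pos'].round(1),s['gripper_width']); c=cam('wrist'); im=grab_frame('wrist')
hsv=cv2.cvtColor(im,cv2.COLOR_RGB2HSV)[:240,215:290]
m=((hsv[...,0]>16)&(hsv[...,0]<29)&(hsv[...,1]>110)&(hsv[...,2]>60))
r=np.where(m[:,20:60].any(1))[0]; print(r[:3],r[-3:]); 
r0=r[r>150][0]; print(px2w(c,253,r0-.5,0)-[0,20,0])
E
```

```text
[ 444.2 -126.6    9.3] 38.915982650302716
[200 201 202] [237 238 239]
[ 444.06507166 -127.37755188    0.        ]
```

Request:
{"name": "arm_command", "arguments": {
  "deltas": "0 0 -20 0 0 0 36; 0 0 -45 0 0 0 36; -3 20 -45 0 0 0 36; -10 50 0 0 0 0 36; -10 50 0 0 0 0 36"
}}

```text
time_s: 11.88
ee_pos: [565.2, -149.8, 119.7]
ee_rot: [179.9, 0.0, 90.0]
force: [0.8, 0.1, -1.4]
gripper_width: 39.1
```

Request:
{"name": "arm_command", "arguments": {
  "deltas": "-10 50 0 0 0 0 36; -5.6 46.1 0 0 0 0 36; 0 0 25 0 0 0 36; 0 0 25 0 0 0 36; 0 0 12 0 0 0 36"
}}

```text
time_s: 12.5
ee_pos: [658.7, -164.8, 54.5]
ee_rot: [-179.8, -0.1, 90.0]
force: [0.2, 0.9, -1.0]
gripper_width: 39.6
```

Request:
{"name": "arm_command", "arguments": {
  "deltas": "0 0 0 0 0 0 36; 0 0 0 0 0 0 36; 0 0 0 0 0 0 36"
}}

```text
time_s: 12.88
ee_pos: [660.7, -165.3, 58.2]
ee_rot: [179.9, 0.0, 90.0]
force: [-0.8, -0.2, -0.2]
gripper_width: 39.6
```

```bash
cat >> h.py <<'E'
def dark(im,u): # dark (rubber) rows in a column
    col=im[:245,int(u)].max(1); return np.where(col<60)[0]
E
python3 - <<'E'
from h import *
s=state();print(s['ee_pos'].round(1),s['ee_rot'].round(2),s['gripper_width'],s['force'])
c=snap('wrist','w7',(150,60,350,240),3)
np.savez('w7.npz',K=c[0],R=c[1],t=c[2])
im=np.load('pics/w7.npy')
for y in (-40,-90): pass
for u in (250,255,260): print(u,dark(im,u), [ (r,im[r,u].tolist()) for r in range(184,222,3)])
print([ (u,im[190,u].tolist()) for u in range(210,300,4)])
E
```

```text
[ 660.7 -165.3   58.2] [1.7987e+02 3.0000e-02 8.9990e+01] 39.56265814159552 [-0.82680817 -0.18319191 -0.15781062]
250 [104 105 106 107 108 109 184 185 186 187 188 189] [(184, [30, 29, 27]), (187, [38, 37, 35]), (190, [94, 87, 86]), (193, [246, 239, 236]), (196, [246, 239, 236]), (199, [198, 169, 129]), (202, [166, 127, 65]), (205, [158, 122, 62]), (208, [154, 117, 61]), (211, [155, 118, 60]), (214, [214, 164, 84]), (217, [233, 187, 96]), (220, [237, 193, 98])]
255 [104 105 106 107 108 109 184 185 186 187 188 189] [(184, [27, 26, 23]), (187, [38, 37, 34]), (190, [94, 89, 87]), (193, [246, 240, 237]), (196, [246, 240, 237]), (199, [197, 168, 128]), (202, [165, 127, 65]), (205, [157, 121, 61]), (208, [153, 118, 60]), (211, [155, 120, 61]), (214, [212, 163, 83]), (217, [234, 189, 97]), (220, [240, 196, 100])]
260 [104 105 106 107 108 109 184 185 186 187 188 189] [(184, [32, 30, 29]), (187, [39, 38, 35]), (190, [93, 88, 85]), (193, [244, 237, 234]), (196, [244, 238, 234]), (199, [208, 183, 154]), (202, [164, 127, 64]), (205, [158, 123, 63]), (208, [152, 118, 61]), (211, [152, 117, 59]), (214, [211, 163, 83]), (217, [231, 184, 94]), (220, [236, 191, 97])]
[(210, [38, 37, 35]), (214, [42, 41, 37]), (218, [49, 46, 43]), (222, [74, 71, 68]), (226, [71, 68, 65]), (230, [73, 71, 68]), (234, [73, 69, 66]), (238, [73, 68, 66]), (242, [73, 70, 68]), (246, [89, 85, 81]), (250, [94, 87, 86]), (254, [93, 89, 85]), (258, [92, 88, 84]), (262, [92, 87, 84]), (266, [93, 89, 85]), (270, [94, 88, 85]), (274, [94, 89, 87]), (278, [94, 88, 85]), (282, [92, 87, 85]), (286, [93, 88, 85]), (290, [43, 42, 38]), (294, [44, 44, 40]), (298, [61, 103, 78])]
```

View pics/w7.png

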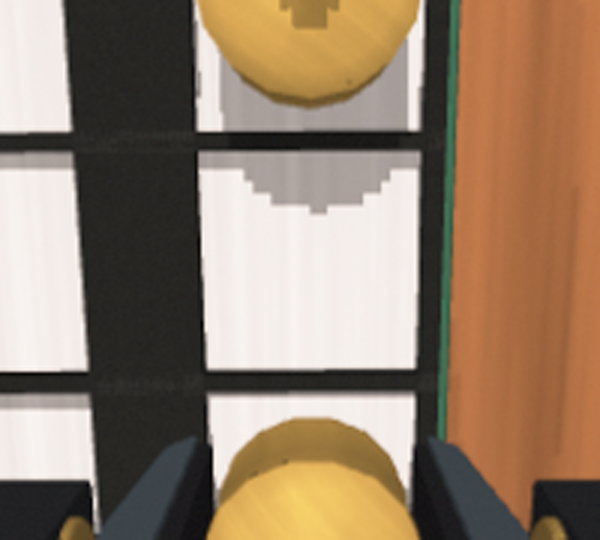

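```bash
python3 - <<'E'
from h import *
d=np.load('w7.npz'); c=(d['K'],d['R'],d['t'])
print('cell y', px2w(c,254,189.6,39)[1]-23.5, 'wall mid->',px2w(c,254,186.5,39)[1]-25.5,'box y',px2w(c,254,199.2,49)[1]-20)
print('cell x',[px2w(c,149.8+u/3,60+430/3,39)[0].round(1) for u in(209,415.5)],'box x',px2w(c,149.8+311/3,199.2,49)[0])
E
```

```text
cell y -165.7234505240075 wall mid-> -165.64588384626845 box y -165.92594130419207
cell x [np.float64(638.5), np.float64(683.9)] box x 660.8914934459713
```

Request:
{"name": "arm_command", "arguments": {
  "deltas": "0 0 0 0 0 0 36"
}}

```text
time_s: 13.05
ee_pos: [660.3, -165.2, 57.6]
ee_rot: [179.9, 0.0, 90.0]
force: [-0.6, 0.1, -0.6]
gripper_width: 39.4
```

Request:
{"name": "arm_command", "arguments": {
  "deltas": "0 0 6 0 0 0 36; 0 0 6 0 0 0 36; 0 0 3.5 0 0 0 36; 0 0 0 0 0 0 36; 0 0 0 0 0 0 36"
}}

```text
time_s: 13.68
ee_pos: [659.6, -165.0, 42.3]
ee_rot: [-180.0, -0.0, 90.0]
force: [-2.2, 0.5, 4.2]
gripper_width: 39.1
```

Request:
{"name": "arm_command", "arguments": {
  "deltas": "0 0 0 0 0 0 58; 0 0 0 0 0 0 58; 0 0 0 0 0 0 58; 0 0 -15 0 0 0 58; 0 0 -55 0 0 0 60"
}}

```text
time_s: 14.3
ee_pos: [658.0, -164.6, 109.4]
ee_rot: [-179.6, -0.1, 90.0]
force: [1.5, -0.1, 0.5]
gripper_width: 59.6
```

Request:
{"name": "arm_command", "arguments": {
  "deltas": "45 -35 0 0 0 0 64; 50 -35.8 0 0 0 0 64; 50 -35.8 0 0 0 0 64; 50 -35.8 0 0 0 0 64; 50 -35.8 0 0 0 0 64"
}}

```text
time_s: 14.92
ee_pos: [481.2, 81.3, 112.7]
ee_rot: [179.9, -0.0, 90.0]
force: [-0.4, 1.2, -0.5]
gripper_width: 64.3
```

Request:
{"name": "arm_command", "arguments": {
  "deltas": "50 -35.8 10 0 0 0 64; 2 0 0 0 0 0 64; 0 0 0 0 0 0 64; 0 0 0 0 0 0 64; 0 0 0 0 0 0 64"
}}

```text
time_s: 15.55
ee_pos: [446.9, 131.0, 101.6]
ee_rot: [180.0, -0.0, 89.9]
force: [-0.0, -0.2, 0.1]
gripper_width: 64.1
```

```bash
python3 - <<'E'
from h import *
boxes()
E
```

```text
tcp [446.9 131.  101.6]
[187, 10, 54, 63, 2671] x 417.7 w 40.1 y lo+20 252.7 hi-20 264.6
[230, 170, 46, 51, 1856] x 446.3 w 38.6 y lo+20 134.1 hi-20 133.0
```

Request:
{"name": "arm_command", "arguments": {
  "deltas": "1.8 -0.5 30 0 0 0 64; 0 0 30 0 0 0 64; 0 0 25 0 0 0 64; 0 0 7.5 0 0 0 64; 0 0 0 0 0 0 64"
}}

```text
time_s: 16.23
ee_pos: [445.8, 133.4, 8.9]
ee_rot: [-180.0, 0.0, 90.0]
force: [0.2, -0.4, 0.0]
gripper_width: 63.8
```

Request:
{"name": "arm_command", "arguments": {
  "deltas": "0 0 0 0 0 0 64; 0 0 0 0 0 0 36; 0 0 0 0 0 0 36; 0 0 0 0 0 0 36; 0 0 0 0 0 0 36"
}}

```text
time_s: 16.85
ee_pos: [445.8, 133.7, 9.3]
ee_rot: [180.0, -0.0, 90.0]
force: [0.0, 0.0, 3.0]
gripper_width: 39.2
```

```bash
cat >> h.py <<'E'
def held(zb):
    s=state();print(s['ee_pos'].round(1),s['gripper_width']); c=cam('wrist'); im=grab_frame('wrist')
    hsv=cv2.cvtColor(im,cv2.COLOR_RGB2HSV)[:240,235:275]
    m=((hsv[...,0]>16)&(hsv[...,0]<29)&(hsv[...,1]>110)&(hsv[...,2]>60))
    r=np.where(m.sum(1)>4)[0]; r0=r[r>150][0]; print(r0,'box y',px2w(c,253,r0-.5,zb)[1]-20); return c,im
E
python3 -c "
from h import *
held(0)"
```

```text
[445.8 133.7   9.3] 39.24781571492266
200 box y 132.9531179279061
```

Request:
{"name": "arm_command", "arguments": {
  "deltas": "0 0 -20 0 0 0 36; 0 0 -45 0 0 0 36; 0 0 -45 0 0 0 36; -45 32.5 0 0 0 0 36; -50 36 0 0 0 0 36"
}}

```text
time_s: 17.52
ee_pos: [514.6, 38.3, 119.5]
ee_rot: [179.9, -0.0, 90.1]
force: [0.9, 0.8, -0.3]
gripper_width: 39.5
```

Request:
{"name": "arm_command", "arguments": {
  "deltas": "-50 36 0 0 0 0 36; -50 36 0 0 0 0 36; -2.2 2.2 25 0 0 0 36; 0 0 25 0 0 0 36; 0 0 12 0 0 0 36"
}}

```text
time_s: 18.15
ee_pos: [586.9, -63.6, 54.9]
ee_rot: [-179.8, -0.0, 90.0]
force: [-0.3, -0.9, -1.7]
gripper_width: 39.5
```

Request:
{"name": "arm_command", "arguments": {
  "deltas": "0 0 0 0 0 0 36; 0 0 0 0 0 0 36; 0 0 0 0 0 0 36; 0 0 0 0 0 0 36"
}}

```text
time_s: 18.65
ee_pos: [588.6, -63.5, 57.7]
ee_rot: [179.9, 0.0, 90.0]
force: [-0.1, 0.1, -0.9]
gripper_width: 39.4
```

```bash
python3 - <<'E'
from h import *
c,im=held(state()['ee_pos'][2]-9.3)
for u in (245,254,262):
    d=dark(im,u); d=d[d>150]; print(d, 'cell y',px2w(c,u,d.max()+.7,39)[1]-23.5, px2w(c,u,d.min()-.5,39)[1]-27.5-23.5+23.5-0)
r=192; g=im[r].max(1); print([(u,int(g[u])) for u in range(210,296,2)])
np.save('row.npy',im)
E
```

```text
[588.6 -63.5  57.7] 39.39743345511405
200 box y -64.26726167278747
[184 185 186 187 188 189 190] cell y -64.45323276748536 -63.649789683498284
[184 185 186 187 188 189 190] cell y -64.45315933206527 -63.64949523030285
[184 185 186 187 188 189 190] cell y -64.45309405041651 -63.6492334713341
[(210, 73), (212, 40), (214, 39), (216, 38), (218, 124), (220, 178), (222, 178), (224, 178), (226, 171), (228, 174), (230, 180), (232, 178), (234, 179), (236, 179), (238, 182), (240, 177), (242, 174), (244, 172), (246, 173), (248, 180), (250, 181), (252, 175), (254, 172), (256, 173), (258, 176), (260, 174), (262, 171), (264, 176), (266, 178), (268, 175), (270, 176), (272, 181), (274, 178), (276, 175), (278, 172), (280, 173), (282, 174), (284, 174), (286, 174), (288, 74), (290, 42), (292, 43), (294, 38)]
```

Request:
{"name": "arm_command", "arguments": {
  "deltas": "0 0 6 0 0 0 36; 0 0 6 0 0 0 36; 0 0 3.5 0 0 0 36; 0 0 0 0 0 0 36; 0 0 0 0 0 0 36"
}}

```text
time_s: 19.32
ee_pos: [587.8, -63.5, 42.2]
ee_rot: [-180.0, -0.0, 90.0]
force: [-2.6, 0.4, 6.5]
gripper_width: 39.7
```

Request:
{"name": "arm_command", "arguments": {
  "deltas": "0 0 0 0 0 0 58; 0 0 0 0 0 0 58; 0 0 0 0 0 0 58; 0 0 -15 0 0 0 58; 0 0 -55 0 0 0 60"
}}

```text
time_s: 19.95
ee_pos: [586.2, -63.3, 110.0]
ee_rot: [-179.6, -0.1, 90.0]
force: [1.0, 0.1, -0.5]
gripper_width: 59.5
```

Request:
{"name": "arm_command", "arguments": {
  "deltas": "50 -28.5 0 0 0 0 64; 52 -28.5 0 0 0 0 64; 52 -28.5 0 0 0 0 64; 52 -28.5 0 0 0 0 64; 52 -28.5 0 0 0 0 64"
}}

```text
time_s: 20.58
ee_pos: [445.3, 196.2, 112.7]
ee_rot: [179.9, -0.1, 90.0]
force: [0.9, 0.2, -0.3]
gripper_width: 64.1
```

Request:
{"name": "arm_command", "arguments": {
  "deltas": "52 -28.5 10 0 0 0 64; 4 0 0 0 0 0 64; 0 0 0 0 0 0 64; 0 0 0 0 0 0 64; 0 0 0 0 0 0 64"
}}

```text
time_s: 21.2
ee_pos: [418.1, 249.4, 101.7]
ee_rot: [180.0, -0.0, 89.9]
force: [0.4, 0.1, 0.1]
gripper_width: 63.9
```

```bash
python3 - <<'E'
from h import *
boxes()
E
```

```text
tcp [418.1 249.4 101.7]
[229, 166, 47, 50, 1864] x 417.0 w 39.3 y lo+20 257.0 hi-20 255.10000000000002
```

Request:
{"name": "arm_command", "arguments": {
  "deltas": "5.9 -0.8 30 0 0 0 64; 0 0 30 0 0 0 64; 0 0 25 0 0 0 64; 0 0 7.5 0 0 0 64; 0 0 0 0 0 0 64"
}}

```text
time_s: 21.88
ee_pos: [416.8, 256.1, 9.0]
ee_rot: [-180.0, 0.0, 89.9]
force: [-0.4, 0.1, -0.1]
gripper_width: 64.0
```

Request:
{"name": "arm_command", "arguments": {
  "deltas": "0 0 0 0 0 0 64; 0 0 0 0 0 0 36; 0 0 0 0 0 0 36; 0 0 0 0 0 0 36; 0 0 0 0 0 0 36"
}}

```text
time_s: 22.5
ee_pos: [416.7, 256.5, 9.3]
ee_rot: [180.0, -0.0, 90.0]
force: [-0.8, -0.2, 2.6]
gripper_width: 39.6
```

```bash
python3 -c "
from h import *
held(0)"
```

```text
[416.7 256.5   9.3] 39.55735579063143
200 box y 255.71649623876453
```

Request:
{"name": "arm_command", "arguments": {
  "deltas": "0 0 -20 0 0 0 36; 0 0 -45 0 0 0 36; 0 0 -45 0 0 0 36; -48 19 0 0 0 0 36; -54 22 0 0 0 0 36"
}}

```text
time_s: 23.18
ee_pos: [457.7, 153.9, 119.3]
ee_rot: [179.9, -0.0, 90.1]
force: [-0.2, 0.2, -1.8]
gripper_width: 39.5
```

Request:
{"name": "arm_command", "arguments": {
  "deltas": "-54 22 0 0 0 0 36; -54 22 0 0 0 0 36; -54 22 0 0 0 0 36; -54 22 0 0 0 0 36; -54 22 0 0 0 0 36"
}}

```text
time_s: 23.8
ee_pos: [567.5, -117.4, 118.3]
ee_rot: [-179.9, -0.0, 90.0]
force: [0.8, 0.5, -2.0]
gripper_width: 39.1
```

Request:
{"name": "arm_command", "arguments": {
  "deltas": "-49.7 20.8 0 0 0 0 36; 0 0 25 0 0 0 36; 0 0 25 0 0 0 36; 0 0 12 0 0 0 36; 0 0 0 0 0 0 36"
}}

```text
time_s: 24.42
ee_pos: [587.5, -165.0, 55.9]
ee_rot: [-179.9, -0.0, 90.0]
force: [-0.3, -0.6, -1.5]
gripper_width: 39.3
```

Request:
{"name": "arm_command", "arguments": {
  "deltas": "0 0 0 0 0 0 36; 0 0 0 0 0 0 36; 0 0 0 0 0 0 36"
}}

```text
time_s: 24.8
ee_pos: [588.6, -165.4, 57.7]
ee_rot: [179.9, 0.0, 90.0]
force: [-0.1, 0.5, -0.7]
gripper_width: 39.5
```

```bash
python3 - <<'E'
from h import *
c,im=held(state()['ee_pos'][2]-9.3)
for u in (245,262):
    d=dark(im,u); d=d[d>150]; print(d, 'cell y',px2w(c,u,d.max()+.7,39)[1]-23.5)
g=im[193].max(1); print([(u,int(g[u])) for u in range(210,296,2)])
E
```

```text
[ 588.6 -165.4   57.7] 39.45175702711225
200 box y -166.1442651129075
[185 186 187 188 189 190] cell y -166.32632209069595
[184 185 186 187 188 189 190] cell y -166.3268071609242
[(210, 130), (212, 37), (214, 38), (216, 38), (218, 24), (220, 169), (222, 171), (224, 171), (226, 171), (228, 173), (230, 175), (232, 172), (234, 170), (236, 174), (238, 173), (240, 172), (242, 175), (244, 172), (246, 172), (248, 176), (250, 176), (252, 172), (254, 171), (256, 171), (258, 167), (260, 171), (262, 173), (264, 178), (266, 179), (268, 180), (270, 175), (272, 173), (274, 172), (276, 170), (278, 173), (280, 174), (282, 168), (284, 170), (286, 174), (288, 122), (290, 34), (292, 39), (294, 39)]
```

Request:
{"name": "arm_command", "arguments": {
  "deltas": "0 0 6 0 0 0 36; 0 0 6 0 0 0 36; 0 0 3.5 0 0 0 36; 0 0 0 0 0 0 36; 0 0 0 0 0 0 36"
}}

```text
time_s: 25.48
ee_pos: [587.8, -165.2, 42.2]
ee_rot: [-180.0, -0.0, 90.0]
force: [-2.2, 0.3, 6.3]
gripper_width: 39.4
```

Request:
{"name": "arm_command", "arguments": {
  "deltas": "0 0 0 0 0 0 58; 0 0 0 0 0 0 58; 0 0 0 0 0 0 58; 0 0 -15 0 0 0 58; 0 0 -55 0 0 0 60"
}}

```text
time_s: 26.1
ee_pos: [586.3, -164.8, 109.9]
ee_rot: [-179.6, -0.1, 90.0]
force: [0.9, -0.4, 0.8]
gripper_width: 60.0
```

Request:
{"name": "arm_command", "arguments": {
  "deltas": "0 18 -50 0 0 0 60; 0 18 -50 0 0 0 60; 0 0 0 0 0 0 60; 0 0 0 0 0 0 60; 0 0 0 0 0 0 60"
}}

```text
time_s: 26.72
ee_pos: [623.0, -165.1, 209.8]
ee_rot: [-179.8, -0.1, 90.0]
force: [-0.8, -0.8, -0.2]
gripper_width: 60.1
```

```bash
python3 - <<'E'
from h import *
print(state()['ee_pos'],state()['force'])
c=snap('wrist','w8',(130,20,390,250),3)
np.savez('w8.npz',K=c[0],R=c[1],t=c[2])
snap('top','t8')
E
```

```text
[ 622.9517423  -165.10624129  209.82307475] [-0.79371337 -0.82064957 -0.23958902]
```

View pics/w8.png

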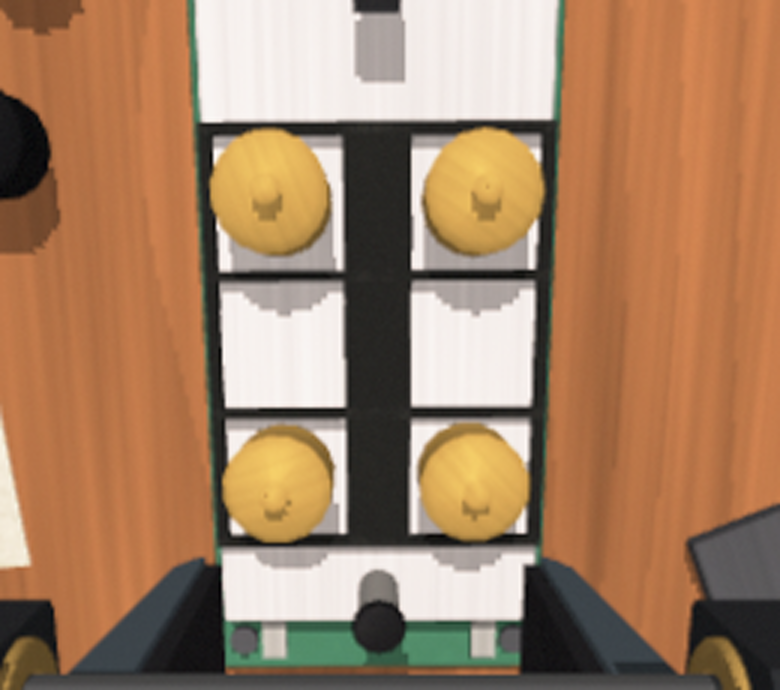

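```bash
python3 - <<'E'
from h import *
d=np.load('w8.npz'); c=(d['K'],d['R'],d['t'])
print('cap',px2w(c,130+379/3,20+626/3,80),'base near',px2w(c,130+379/3,20+600/3,33),'plate -y',px2w(c,130+379/3,20+620/3,33))
print(w2px(c,state()['ee_pos']))
E
```

```text
cap [ 625.64384532 -211.97021456   80.        ] base near [ 625.8968906  -218.86058207   33.        ] plate -y [ 625.91606344 -227.55771255   33.        ]
[253.67491215 234.22467368]
```

Request:
{"name": "arm_command", "arguments": {
  "deltas": "-47 2 30 0 0 0 60; 0 0 50 0 0 0 60; 0 0 40 0 0 0 60; 0 0 20 0 0 0 60; 0 0 0 0 0 0 60"
}}

```text
time_s: 27.45
ee_pos: [624.4, -211.8, 68.8]
ee_rot: [-179.7, -0.1, 90.0]
force: [0.1, -0.3, -0.2]
gripper_width: 60.0
```

Request:
{"name": "arm_command", "arguments": {
  "deltas": "0 0 0 0 0 0 60; 0 0 10 0 0 0 60; 0 0 10 0 0 0 60; 0 0 5 0 0 0 60; 0 0 0 0 0 0 60"
}}

```text
time_s: 28.08
ee_pos: [625.8, -212.2, 45.8]
ee_rot: [-179.9, -0.0, 90.0]
force: [-0.9, 1.0, 0.2]
gripper_width: 59.6
```

Request:
{"name": "arm_command", "arguments": {
  "deltas": "0 0 0 0 0 0 60; 0 0 0 0 0 0 10; 0 0 0 0 0 0 10; 0 0 0 0 0 0 10; 0 0 0 0 0 0 10"
}}

```text
time_s: 28.7
ee_pos: [626.2, -212.4, 46.5]
ee_rot: [180.0, -0.0, 90.0]
force: [0.1, -0.2, -0.4]
gripper_width: 22.8
```

Request:
{"name": "arm_command", "arguments": {
  "deltas": "0 0 0 0 0 0 10; 0 0 0 0 0 0 10; 0 0 0 0 0 0 10"
}}

```text
time_s: 29.08
ee_pos: [624.8, -212.3, 46.3]
ee_rot: [-179.8, -0.0, 90.0]
force: [-6.0, -0.1, 3.2]
gripper_width: 18.9
```

Request:
{"name": "arm_command", "arguments": {
  "deltas": "3 0 0 0 0 0 10; 6 0 0 0 0 0 10; 6 0 0 0 0 0 10; 6 0 0 0 0 0 10; 6 0 0 0 0 0 10"
}}

```text
time_s: 29.7
ee_pos: [624.6, -186.0, 46.3]
ee_rot: [-179.8, 0.1, 90.0]
force: [-5.8, -3.6, 2.9]
gripper_width: 18.4
```

Request:
{"name": "arm_command", "arguments": {
  "deltas": "6 0 0 0 0 0 10; 6 0 0 0 0 0 10; 6 0 0 0 0 0 10; 6 0 0 0 0 0 10; 6 0 0 0 0 0 10"
}}

```text
time_s: 30.32
ee_pos: [624.5, -155.9, 46.3]
ee_rot: [-179.8, 0.0, 90.0]
force: [-6.1, -3.2, 3.1]
gripper_width: 18.8
```

Request:
{"name": "arm_command", "arguments": {
  "deltas": "6 0 0 0 0 0 10; 6 0 0 0 0 0 10; 6 0 0 0 0 0 10; 6 0 0 0 0 0 10; 4 0 0 0 0 0 10"
}}

```text
time_s: 30.95
ee_pos: [624.4, -132.6, 46.4]
ee_rot: [-179.8, 0.6, 90.2]
force: [-7.4, -24.0, 1.5]
gripper_width: 18.8
```

Request:
{"name": "arm_command", "arguments": {
  "deltas": "3 0 0 0 0 0 10; 2 0 0 0 0 0 10; 0 0 0 0 0 0 10"
}}

```text
time_s: 31.32
ee_pos: [624.4, -132.6, 46.4]
ee_rot: [-179.8, 0.9, 90.2]
force: [-8.1, -30.5, 1.5]
gripper_width: 18.7
```

Request:
{"name": "arm_command", "arguments": {
  "deltas": "-4 0 0 0 0 0 10; -5 0 0 0 0 0 10; 0 0 0 0 0 0 10; 0 0 0 0 0 0 20; 0 0 0 0 0 0 30"
}}

```text
time_s: 31.95
ee_pos: [626.9, -131.5, 46.5]
ee_rot: [179.9, -0.0, 90.0]
force: [1.1, -0.5, 0.9]
gripper_width: 26.9
```

Request:
{"name": "arm_command", "arguments": {
  "deltas": "0 0 0 0 0 0 40; 0 0 -20 0 0 0 50; 0 0 -60 0 0 0 60; 0 0 -60 0 0 0 60; 25 0 -40 0 0 0 60"
}}

```text
time_s: 32.58
ee_pos: [627.7, -107.2, 229.9]
ee_rot: [179.7, 0.1, 89.9]
force: [0.5, 1.0, -0.3]
gripper_width: 59.6
```

Request:
{"name": "arm_command", "arguments": {
  "deltas": "50 0 -20 0 0 0 60; 50 0 0 0 0 0 60; 0 0 0 0 0 0 60; 0 0 0 0 0 0 60; 0 0 0 0 0 0 60"
}}

```text
time_s: 33.2
ee_pos: [626.4, -7.4, 246.2]
ee_rot: [-180.0, 0.0, 89.9]
force: [-0.1, 0.7, -0.2]
gripper_width: 60.2
```

```bash
python3 - <<'E'
from h import *
print(state()['ee_pos'],state()['force'])
c=snap('wrist','w9',(130,0,390,250),3)
a=np.load('pics/w9.npy')[0:250,150:360]; snap('side','s9'); b=np.load('pics/s9.npy')[150:280,150:260]
snap('top','t9')
np.savez('w9.npz',K=c[0],R=c[1],t=c[2])
A=cv2.resize(a,(420,500)); B=cv2.resize(b,(373,441),interpolation=cv2.INTER_CUBIC); o=np.zeros((500,793,3),np.uint8); o[:,:420]=A; o[:441,420:]=B
cv2.imwrite('pics/w9c.png',o[:,:,::-1])
E
```

```text
[626.36240003  -7.36012359 246.17487425] [-0.13785624  0.70987785 -0.22733967]
```

View pics/w9c.png

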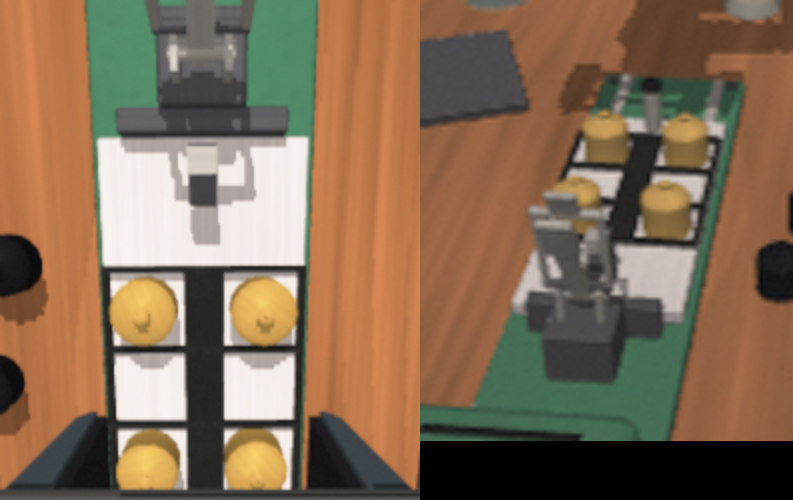

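```bash
python3 - <<'E'
from h import *
d=np.load('w9.npz'); c9=(d['K'],d['R'],d['t'])
g=lambda u,v,z:px2w(c9,150+u/2-.25,v/2-.25,z).round(1)
print('lip -y',g(202,175,85),'lip+y',g(202,143,85),'plate+y',g(200,138,33),'riser -y',g(203,206,64),'tray outer +y',g(205,267,39),'stop bar -y top',g(200,133,50))
K=camera_model('wrist'); 
T=np.eye(4); T[:3,:3]=R.from_euler('xyz',[-179.91,-.035,89.958],degrees=True).as_matrix(); T[:3,3]=[499.9,40.24,300.38]
T=T@np.array(K['mount']); c1=(c9[0],T[:3,:3].T,-T[:3,:3].T@T[:3,3])
ct=cam('top')
for val in np.arange(.4,1.15,.1):
    a=1.658-val; b=1.958-val
    P=np.array([624.5,153.5,73]); tip=P+112*np.array([0,np.cos(a),np.sin(a)]); bar=P+17*np.array([0,np.cos(a),np.sin(a)])+69*np.array([0,np.cos(b),np.sin(b)])
    print(val.round(2),'w1 tip',(w2px(c1,tip)*1.5).round(0),'bar',(w2px(c1,bar)*1.5).round(0),'topc tip',((w2px(ct,tip)-[100,135])*3.2).round(0),'bar',((w2px(ct,bar)-[100,135])*3.2).round(0), tip.round(0))
print('pivot w1',w2px(c1,[624.5,153.5,73])*1.5)
E
```

```text
lip -y [623.7  91.7  85. ] lip+y [623.7 107.4  85. ] plate+y [622.  117.3  33. ] riser -y [624.   76.9  64. ] tray outer +y [624.9  41.7  39. ] stop bar -y top [622.3 117.5  50. ]
0.4 w1 tip [593.  37.] bar [573.  95.] topc tip [277.  71.] bar [311.  75.] [624. 188. 180.]
0.5 w1 tip [592.  19.] bar [573.  81.] topc tip [266.  72.] bar [302.  76.] [624. 198. 176.]
0.6 w1 tip [590.   3.] bar [573.  68.] topc tip [256.  73.] bar [293.  76.] [624. 208. 171.]
0.7 w1 tip [587. -11.] bar [573.  55.] topc tip [246.  75.] bar [284.  77.] [624. 218. 165.]
0.8 w1 tip [584. -23.] bar [572.  43.] topc tip [238.  76.] bar [277.  77.] [624. 227. 158.]
0.9 w1 tip [580. -32.] bar [571.  33.] topc tip [231.  78.] bar [269.  78.] [624. 235. 150.]
1.0 w1 tip [575. -39.] bar [569.  23.] topc tip [224.  79.] bar [263.  79.] [624. 242. 141.]
1.1 w1 tip [570. -44.] bar [566.  16.] topc tip [219.  81.] bar [257.  81.] [624. 249. 132.]
pivot w1 [529.63571743 120.47171337]
```

Everything is seated, and the carriage plate is flush with the stop in both views. The lever reads about 0.56 rad and the pivot is near (624.5,153,73). Next I'll open the lever with shut fingers pushed from its +y side.

Request:
{"name": "arm_command", "arguments": {
  "deltas": "48 -2 0 0 0 0 40; 49 0 0 0 0 0 20; 49 0 0 0 0 0 0; 49 0 0 0 0 0 0; 47 0 0 0 0 0 0"
}}

```text
time_s: 33.98
ee_pos: [624.5, 236.6, 246.4]
ee_rot: [180.0, -0.0, 89.9]
force: [0.9, 0.4, -0.3]
gripper_width: 12.5
```

Request:
{"name": "arm_command", "arguments": {
  "deltas": "0 0 0 0 0 0 0; 0 0 40 0 0 0 0; 0 0 40 0 0 0 0; 0 0 34 0 0 0 0; 0 0 0 0 0 0 0"
}}

```text
time_s: 34.6
ee_pos: [622.7, 233.4, 129.6]
ee_rot: [-179.6, 0.2, 89.9]
force: [-0.4, 0.5, 0.4]
gripper_width: 0.4
```

Request:
{"name": "arm_command", "arguments": {
  "deltas": "-8 0 0 0 0 0 0; -8 0 0 0 0 0 0; -8 0 0 0 0 0 0; -8 0 0 0 0 0 0; -6 0 0 0 0 0 0"
}}

```text
time_s: 35.22
ee_pos: [624.3, 197.0, 132.8]
ee_rot: [180.0, -0.0, 90.0]
force: [0.3, 2.8, 1.8]
gripper_width: 0.4
```

Request:
{"name": "arm_command", "arguments": {
  "deltas": "-6 0 0 0 0 0 0; -6 0 0 0 0 0 0; -6 0 0 0 0 0 0; -5 0 0 0 0 0 0; 0 0 0 0 0 0 0"
}}

```text
time_s: 35.85
ee_pos: [624.1, 173.9, 132.2]
ee_rot: [-180.0, 0.0, 90.0]
force: [0.2, 0.5, 0.4]
gripper_width: 0.4
```

Request:
{"name": "arm_command", "arguments": {
  "deltas": "-3 0 0 0 0 0 0; -3 0 0 0 0 0 0; -3 0 0 0 0 0 0; 0 0 0 0 0 0 0"
}}

```text
time_s: 36.35
ee_pos: [624.1, 168.3, 132.3]
ee_rot: [-180.0, -0.3, 89.9]
force: [0.3, 8.8, -0.4]
gripper_width: 0.4
```

Request:
{"name": "arm_command", "arguments": {
  "deltas": "-2 0 0 0 0 0 0; -2 0 0 0 0 0 0; 0 0 0 0 0 0 0"
}}

```text
time_s: 36.72
ee_pos: [624.1, 168.0, 132.5]
ee_rot: [180.0, -0.7, 89.9]
force: [-0.1, 17.8, -2.8]
gripper_width: 0.5
```

Request:
{"name": "arm_command", "arguments": {
  "deltas": "-2 0 0 0 0 0 0; -2 0 0 0 0 0 0; 0 0 0 0 0 0 0"
}}

```text
time_s: 37.1
ee_pos: [624.2, 167.7, 132.6]
ee_rot: [179.9, -1.1, 89.9]
force: [-0.7, 26.2, -3.0]
gripper_width: 0.4
```

Request:
{"name": "arm_command", "arguments": {
  "deltas": "15 0 0 0 0 0 0; 20 0 0 0 0 0 0; 10 0 6 0 0 0 34; 0 0 0 0 0 0 34; 0 0 0 0 0 0 34"
}}

```text
time_s: 37.72
ee_pos: [624.2, 202.0, 126.2]
ee_rot: [-180.0, 0.0, 90.0]
force: [0.1, 0.1, 0.4]
gripper_width: 27.8
```

```bash
python3 - <<'E'
from h import *
s=state();print(s['ee_pos'],s['gripper_width'])
snap('side','s10'); snap('top','t10'); b=np.load('pics/s10.npy')[150:280,150:260]
B=cv2.resize(b,(440,520),interpolation=cv2.INTER_CUBIC)
T=cv2.resize(np.load('pics/t10.npy')[140:200,160:250],(350,233),interpolation=cv2.INTER_CUBIC)
o=np.zeros((520,790,3),np.uint8); o[:,:440]=B; o[:233,440:]=T
cv2.imwrite('pics/c10.png',o[:,:,::-1])
ct=cam('side')
for val in(0,.15,.3):
    a=1.658-val; b=1.958-val; P=np.array([624.5,153,73]); tip=P+112*np.array([0,np.cos(a),np.sin(a)]); bar=P+17*np.array([0,np.cos(a),np.sin(a)])+69*np.array([0,np.cos(b),np.sin(b)])
    print(val,(w2px(ct,tip)-[150,150])*4,(w2px(ct,bar)-[150,150])*4)
E
```

```text
[624.23266622 202.01282637 126.225557  ] 27.7659871246994
0 [176.7121355  179.02171574] [187.90455352 206.80877139]
0.15 [169.78352141 195.26644067] [182.71652091 214.24841616]
0.3 [163.07742077 215.74591486] [177.5126814 224.9923227]
```

View pics/c10.png

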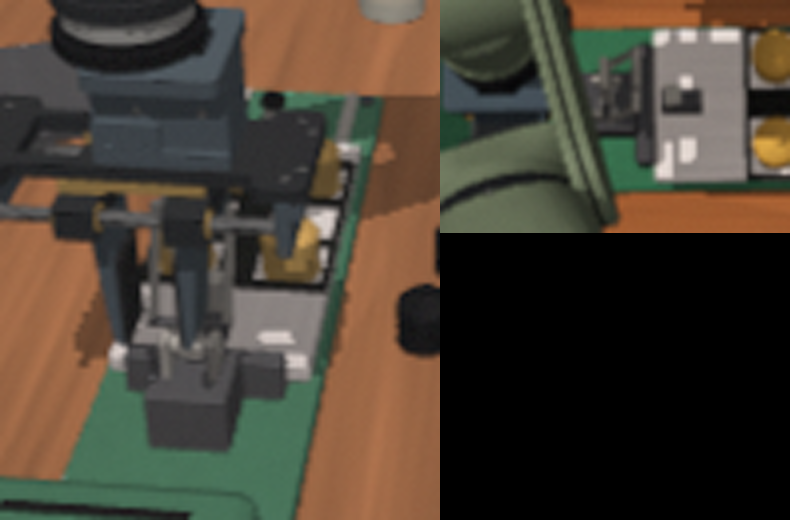

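Request:
{"name": "arm_command", "arguments": {
  "deltas": "0 0.2 0 0 0 0 34; 0 0 0 0 0 0 34; -10 0 0 0 0 0 34; -10 0 0 0 0 0 34; -8 0 0 0 0 0 34"
}}

```text
time_s: 38.45
ee_pos: [624.5, 173.6, 126.5]
ee_rot: [180.0, 0.0, 90.0]
force: [0.3, -0.3, -0.1]
gripper_width: 34.0
```

Request:
{"name": "arm_command", "arguments": {
  "deltas": "-5 0 0 0 0 0 34; -5 0 0 0 0 0 34; -5 0 0 0 0 0 34; 0 0 0 0 0 0 34"
}}

```text
time_s: 38.95
ee_pos: [624.5, 159.4, 126.5]
ee_rot: [180.0, -0.0, 90.0]
force: [0.2, -0.3, -0.4]
gripper_width: 33.7
```

Request:
{"name": "arm_command", "arguments": {
  "deltas": "-5 0 0 0 0 0 34; -5 0 0 0 0 0 34; -4 0 0 0 0 0 34; 0 0 0 0 0 0 34; 0 0 0 0 0 0 34"
}}

```text
time_s: 39.58
ee_pos: [624.5, 145.6, 126.5]
ee_rot: [180.0, -0.0, 90.0]
force: [-0.3, 0.2, 0.3]
gripper_width: 33.9
```

Request:
{"name": "arm_command", "arguments": {
  "deltas": "-5 0 0 0 0 0 34; -5 0 0 0 0 0 34; -4 0 0 0 0 0 34; 0 0 0 0 0 0 34; 0 0 0 0 0 0 34"
}}

```text
time_s: 40.2
ee_pos: [624.5, 131.6, 126.5]
ee_rot: [180.0, -0.0, 90.0]
force: [0.5, 0.4, 0.7]
gripper_width: 34.1
```

Request:
{"name": "arm_command", "arguments": {
  "deltas": "0 0 -40 0 0 0 34; 0 0 -45 0 0 0 34; 0 0 -45 0 0 0 34; -50 0 0 0 0 0 20; -50 0 0 0 0 0 0"
}}

```text
time_s: 40.83
ee_pos: [624.7, 31.2, 257.3]
ee_rot: [179.9, -0.0, 90.1]
force: [-0.0, -0.6, -0.4]
gripper_width: 16.8
```

Request:
{"name": "arm_command", "arguments": {
  "deltas": "-30 0 0 0 0 0 0; 0 0 0 0 0 0 0; 0 0 0 0 0 0 0; 0 0 0 0 0 0 0"
}}

```text
time_s: 41.32
ee_pos: [624.5, 2.9, 256.4]
ee_rot: [-180.0, -0.0, 90.1]
force: [0.6, 0.3, -0.5]
gripper_width: 0.6
```

```bash
python3 - <<'E'
from h import *
s=state();print(s['ee_pos'],s['gripper_width'])
c=snap('wrist','w11'); snap('side','s11'); np.savez('w11.npz',K=c[0],R=c[1],t=c[2])
B=cv2.resize(np.load('pics/s11.npy')[150:280,150:260],(423,500),interpolation=cv2.INTER_CUBIC)
T=cv2.resize(np.load('pics/w11.npy')[0:200,190:330],(350,500),interpolation=cv2.INTER_CUBIC)
cv2.imwrite('pics/c11.png',np.hstack([B,T])[:,:,::-1])
E
```

```text
[624.47756972   2.88497119 256.38300811] 0.6412532189855418
```

View pics/c11.png

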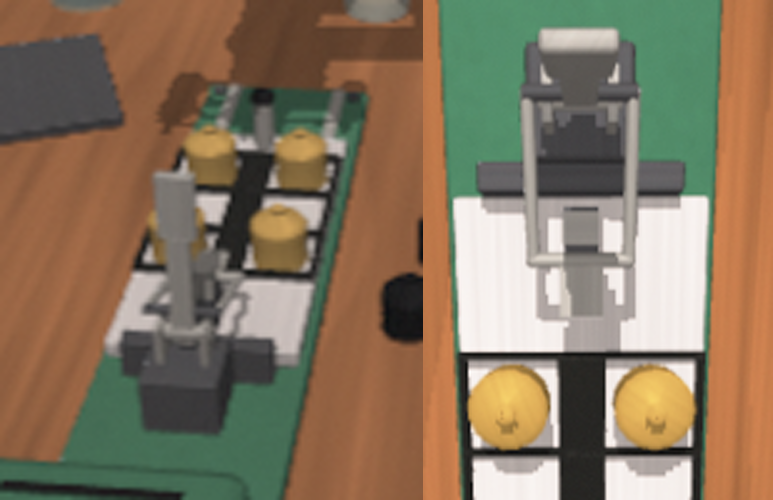

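```bash
python3 - <<'E'
from h import *
d=np.load('w11.npz'); c=(d['K'],d['R'],d['t'])
f=lambda u,v:w2px(c,[624.5,u,v])
P=np.array([153,73.]); a=1.658; lp=P+17*np.array([np.cos(a),np.sin(a)])
for L in (1.1,1.2,1.3,1.4,1.5): 
    b=1.958+L; q=lp+69*np.array([np.cos(b),np.sin(b)]); print(L,q.round(1),((f(*q)-[190,0])*2.5).round(0))
for n,y,z in[('lip -y',92,85),('lip+y',108,85),('tip0',143.2,184.6),('tip.1',154.3,185)]: print(n,((f(y,z)-[190,0])*2.5).round(0))
print('bar at z67.5',px2w(c,253.6,103.8,67.5))
E
```

```text
1.1 [82.8 95.7] [159. 266.]
1.2 [82.5 88.8] [159. 267.]
1.3 [83.  81.9] [159. 266.]
1.4 [84.1 75.1] [159. 264.]
1.5 [85.9 68.5] [159. 260.]
lip -y [159. 245.]
lip+y [159. 206.]
tip0 [159.  39.]
tip.1 [159.  -4.]
bar at z67.5 [624.52372254  86.40440385  67.5       ]
```

The loop bar is at y≈86.4, behind the lip and on the riser (loop ≈1.5 rad), and the lever tip matches a value of about 0. Next I'll throw the lever along its arc, pushing from the -y side.

Request:
{"name": "arm_command", "arguments": {
  "deltas": "30 0 30 0 0 0 0; 36 0 32 0 0 0 0; 36 0 33 0 0 0 0; 0 0 0 0 0 0 0; 0 0 0 0 0 0 0"
}}

```text
time_s: 42.05
ee_pos: [625.0, 103.8, 162.1]
ee_rot: [179.9, 0.0, 90.0]
force: [0.5, 0.3, -0.4]
gripper_width: 0.7
```

Request:
{"name": "arm_command", "arguments": {
  "deltas": "8.2 0 0 0 0 0 0; 8.2 0 0 0 0 0 0; 8.2 0 0 0 0 0 0; 7.6 0 0.7 0 0 0 0; 7.6 0 0.7 0 0 0 0"
}}

```text
time_s: 42.68
ee_pos: [624.7, 143.7, 160.3]
ee_rot: [180.0, 0.0, 90.0]
force: [-1.4, -2.1, 2.2]
gripper_width: 0.3
```

Request:
{"name": "arm_command", "arguments": {
  "deltas": "7.6 0 0.7 0 0 0 0; 7.2 0 2.7 0 0 0 0; 7.2 0 2.7 0 0 0 0; 7.2 0 2.7 0 0 0 0"
}}

```text
time_s: 43.18
ee_pos: [624.4, 173.2, 151.0]
ee_rot: [-180.0, -0.0, 90.0]
force: [1.1, -2.2, 1.2]
gripper_width: 0.6
```

Request:
{"name": "arm_command", "arguments": {
  "deltas": "6.2 0 4.4 0 0 0 0; 6.2 0 4.4 0 0 0 0; 6.2 0 4.4 0 0 0 0; 5.4 0 5.9 0 0 0 0; 5.4 0 5.9 0 0 0 0"
}}

```text
time_s: 43.8
ee_pos: [624.5, 202.7, 126.1]
ee_rot: [180.0, -0.0, 90.0]
force: [-0.6, -1.6, 3.6]
gripper_width: 0.5
```

Request:
{"name": "arm_command", "arguments": {
  "deltas": "5.4 0 5.9 0 0 0 0; 4 0 7 0 0 0 0; 4 0 7 0 0 0 0; 4 0 7 0 0 0 0; 0 0 0 0 0 0 0"
}}

```text
time_s: 44.42
ee_pos: [624.1, 220.0, 98.2]
ee_rot: [-179.9, -0.0, 90.0]
force: [-0.4, -0.3, 0.6]
gripper_width: 0.0
```

Request:
{"name": "arm_command", "arguments": {
  "deltas": "2.5 0 6.2 0 0 0 0; 2.5 0 6.2 0 0 0 0; 2.5 0 6.3 0 0 0 0; 2.5 0 6.3 0 0 0 0"
}}

```text
time_s: 44.92
ee_pos: [624.5, 229.7, 73.9]
ee_rot: [180.0, -0.0, 90.0]
force: [0.5, -1.4, 1.9]
gripper_width: 0.4
```

Request:
{"name": "arm_command", "arguments": {
  "deltas": "4 0 5 0 0 0 0; 4 0 5 0 0 0 0; 4 0 5 0 0 0 0; 3 0 5 0 0 0 0; 0 0 0 0 0 0 0"
}}

```text
time_s: 45.55
ee_pos: [624.7, 243.7, 56.3]
ee_rot: [179.9, 0.1, 90.0]
force: [-2.1, -3.4, 10.2]
gripper_width: 0.3
```

Request:
{"name": "arm_command", "arguments": {
  "deltas": "0 0 3 0 0 0 0; 0 0 2 0 0 0 0; 0 0 0 0 0 0 0"
}}

```text
time_s: 45.92
ee_pos: [624.9, 243.6, 55.5]
ee_rot: [179.8, 0.1, 90.0]
force: [-9.0, -6.0, 29.3]
gripper_width: 0.6
```

Request:
{"name": "arm_command", "arguments": {
  "deltas": "0 0 -10 0 0 0 0; 0 0 -30 0 0 0 0; 0 0 -50 0 0 0 0; -25 0 -50 0 0 0 0; -50 0 -40 0 0 0 0"
}}

```text
time_s: 46.55
ee_pos: [624.9, 171.7, 230.1]
ee_rot: [179.9, -0.1, 90.2]
force: [-0.1, -0.2, 0.3]
gripper_width: 0.7
```

Request:
{"name": "arm_command", "arguments": {
  "deltas": "-55 0 -10 0 0 0 0; -50 0 0 0 0 0 0; -40 0 0 0 0 0 0; 0 0 0 0 0 0 0; 0 0 0 0 0 0 0"
}}

```text
time_s: 47.18
ee_pos: [624.5, 26.3, 238.0]
ee_rot: [-180.0, -0.1, 90.0]
force: [0.6, 1.5, -0.5]
gripper_width: 0.1
```

```bash
python3 - <<'E'
from h import *
s=state();print(s['ee_pos'],s['gripper_width'])
c=snap('wrist','w12'); snap('side','s12'); np.savez('w12.npz',K=c[0],R=c[1],t=c[2])
B=cv2.resize(np.load('pics/s12.npy')[150:280,150:260],(423,500),interpolation=cv2.INTER_CUBIC)
T=cv2.resize(np.load('pics/w12.npy')[0:200,190:330],(350,500),interpolation=cv2.INTER_CUBIC)
cv2.imwrite('pics/c12.png',np.hstack([B,T])[:,:,::-1])
for val in(1.5,1.6,1.7,1.8,1.92):
    a=1.658-val; P=np.array([624.5,153,73]); u=np.array([0,np.cos(a),np.sin(a)]); tip=P+112*u
    print(val,'w',(w2px(c,tip)-[190,0])*2.5+[423,0],'side',(w2px(cam('side'),tip)-150)*3.846)
for y,z in((92,67.5),(96,67.5)): print(y,(w2px(c,[624.5,y,z])-[190,0])*2.5+[423,0])
print('lip',(w2px(c,[624.5,92,85])-[190,0])*2.5+[423,0])
E
```

```text
[624.49669258  26.34264146 238.03781974] 0.14210517923445634
1.5 w [ 581.62579872 -193.56922572] side [133.96349194 435.6606456 ]
1.6 w [ 581.6633939  -178.55482679] side [135.31859177 452.18109706]
1.7 w [ 581.69856966 -161.11472156] side [137.1626077 467.1429245]
1.8 w [ 581.73115613 -141.72587035] side [139.46022102 480.38006305]
1.92 w [ 581.7667247  -116.47954519] side [142.75747764 493.80721774]
92 [581.71789968 299.97737095]
96 [581.71755731 290.67429998]
lip [581.67043218 300.442887  ]
```

View pics/c12.png

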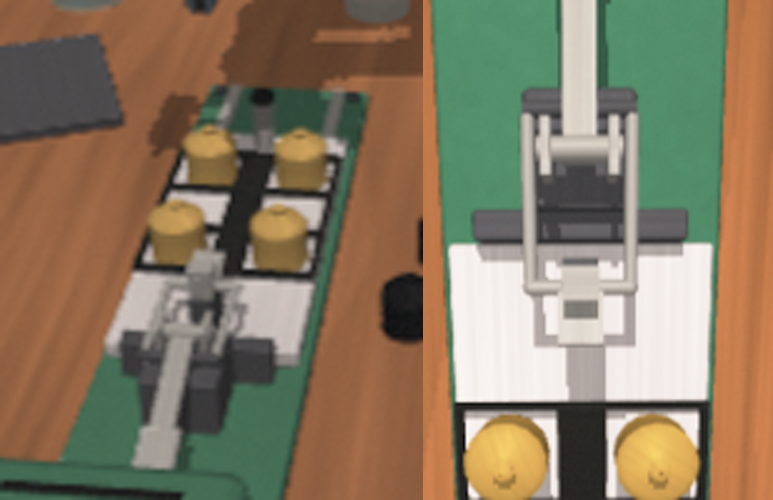

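```bash
python3 - <<'E'
from h import *
cs=cam('side'); S=lambda p:((w2px(cs,p)-150)*3.846).round(0)
print('pivot',S([624.5,153,73]))
for val in(1.4,1.6,1.7,1.8,1.92):
    a=1.658-val; P=np.array([624.5,153,73]); u=np.array([0,np.cos(a),np.sin(a)]); n=np.array([0,-np.sin(a),np.cos(a)])
    print(val,'r68',S(P+68*u+3.5*n),'r17 loop pivot',S(P+17*u),'L/R at 68',S(P+68*u+[-12,0,0]),S(P+68*u+[12,0,0]))
print('stop bar top ends',S([570,120,50]),S([680,120,50]),'housing edge',S([560,315,130]),S([690,315,130]))
print('plate corner -x+y',S([560.5,117.5,33]))
E
cat > /dev/null
```

```text
pivot [181. 332.]
1.4 r68 [153. 376.] r17 loop pivot [174. 344.] L/R at 68 [174. 383.] [133. 380.]
1.6 r68 [154. 397.] r17 loop pivot [175. 349.] L/R at 68 [175. 403.] [134. 400.]
1.7 r68 [155. 406.] r17 loop pivot [175. 351.] L/R at 68 [176. 412.] [135. 409.]
1.8 r68 [156. 415.] r17 loop pivot [175. 353.] L/R at 68 [177. 420.] [136. 417.]
1.92 r68 [158. 424.] r17 loop pivot [176. 355.] L/R at 68 [179. 428.] [138. 426.]
stop bar top ends [279. 333.] [110. 322.] housing edge [228. 457.] [-26. 440.]
plate corner -x+y [295. 351.]
```

```bash
python3 -c "
from h import *
print(job_done(), state()['time_s'])"
```

```text
the job is handed in; nothing more can be done
the job is handed in; nothing more can be done
```

I put all four brass boxes in the corner cells of the tray, ran the carriage home, dropped the loop over the keeper and threw the lever to its stop. The job is handed in, about 47 s into the 210 s; the hand-in gave no verdict. I went near neither the black and red look-alikes nor the hammer, bowl and can.

**What the last checks showed:**
- **Boxes:** the last side picture shows all four standing in their cells. The full wrist view before the carriage moved showed the same.
- **Carriage:** the plate edge was flush with the stop, and it held against a 30 N pull. It travelled only about 80 mm, so it probably started about 10 mm in.
- **Loop:** the bar is against the hook wall, near y 97 mm.
- **Lever:** the paddle matches a reading of 1.92 rad in the side view, and it pushed back with 29 N at its stop.

**What stayed unsure:**
- The housing hid the handle's tip in the side view, so I took the lever reading from the start of the paddle instead.
- I could not measure the loop's stretch directly.
- The top and wrist cameras disagreed by 3 to 5 mm across the bench, so I placed everything by the wrist camera.

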